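# Change the sanding sleeves and aim the hood

### The job

Change the sleeves on the sanding station: take the worn ones off the drums and put them in the scrap bin, and push every new sleeve standing on the bench fully home onto a drum that it fits closely, one to a drum. When all that is done, push the lock plunger down through its full stroke and let it come back up. Leave the suction hood pointing straight over the middle between the drums with its mouth dipped 30 degrees below level, and the other things on the bench where they are.

Things in the scene. Friction and masses are not known exactly. Their poses are not given: they have to be found in the camera images.
- station: Fixed sanding station: grey deck 40 mm high with two large and two small black drums, a lock plunger and a suction hood. Origin on the bench, midway between the drums; +y towards the hood, -x towards the plunger. Deck: x -165 to 80, y -95 to 280 mm; large drums at (50, 50), (-50, -50), small (50, -50), (-50, 50), plunger (-135, 0), suction pipe (0, 240).
- big_drum_1 (a point): Foot of a large drum: upright black cylinder, diameter 46 mm, rising 42 mm above the deck, its last 8 mm tapering by 6 mm in radius. The point is on the drum's axis at deck level (40 mm above the bench).
- big_drum_2 (a point): Foot of a large drum: upright black cylinder, diameter 46 mm, rising 42 mm above the deck, its last 8 mm tapering by 6 mm in radius. The point is on the drum's axis at deck level (40 mm above the bench).
- small_drum_1 (a point): Foot of a small drum: upright black cylinder, diameter 34 mm, rising 42 mm above the deck, its last 8 mm tapering by 6 mm in radius. The point is on the drum's axis at deck level (40 mm above the bench).
- small_drum_2 (a point): Foot of a small drum: upright black cylinder, diameter 34 mm, rising 42 mm above the deck, its last 8 mm tapering by 6 mm in radius. The point is on the drum's axis at deck level (40 mm above the bench).
- new_big_1: New sanding sleeve: brown rigid tube open at both ends, outer diameter 62 mm, bore 50 mm, 60 mm long, under 150 g. Origin at the centre of its underside, z along the tube. May be absent. Starts upright on the bench. Goes over a large drum with 2 mm clearance all round; home, its underside is at deck level and its top 18 mm above the drum's.
- new_big_2: New sanding sleeve: brown rigid tube open at both ends, outer diameter 62 mm, bore 50 mm, 60 mm long, under 150 g. Origin at the centre of its underside, z along the tube. May be absent. Starts upright on the bench. Goes over a large drum with 2 mm clearance all round; home, its underside is at deck level and its top 18 mm above the drum's.
- new_small_1: New sanding sleeve: brown rigid tube open at both ends, outer diameter 52 mm, bore 38 mm, 60 mm long, under 150 g. Origin at the centre of its underside, z along the tube. May be absent. Starts upright on the bench. Goes over a small drum with 2 mm clearance all round; home, its underside is at deck level and its top 18 mm above the drum's.
- new_small_2: New sanding sleeve: brown rigid tube open at both ends, outer diameter 52 mm, bore 38 mm, 60 mm long, under 150 g. Origin at the centre of its underside, z along the tube. May be absent. Starts upright on the bench. Goes over a small drum with 2 mm clearance all round; home, its underside is at deck level and its top 18 mm above the drum's.
- worn_big_1: Worn sanding sleeve: brown rigid tube open at both ends, outer diameter 62 mm, bore 50 mm, 60 mm long, under 150 g. Origin at the centre of its underside, z along the tube. May be absent. Starts seated on big_drum_1, its underside at deck level; loose, lifts straight off.
- worn_big_2: Worn sanding sleeve: brown rigid tube open at both ends, outer diameter 62 mm, bore 50 mm, 60 mm long, under 150 g. Origin at the centre of its underside, z along the tube. May be absent. Starts seated on big_drum_2, its underside at deck level; loose, lifts straight off.
- worn_small_1: Worn sanding sleeve: brown rigid tube open at both ends, outer diameter 52 mm, bore 38 mm, 60 mm long, under 150 g. Origin at the centre of its underside, z along the tube. May be absent. Starts seated on small_drum_1, its underside at deck level; loose, lifts straight off.
- worn_small_2: Worn sanding sleeve: brown rigid tube open at both ends, outer diameter 52 mm, bore 38 mm, 60 mm long, under 150 g. Origin at the centre of its underside, z along the tube. May be absent. Starts seated on small_drum_2, its underside at deck level; loose, lifts straight off.
- scrap_bin: Open cardboard bin for worn sleeves, 190 (x) x 170 (y) mm, walls 50 mm high and 5 mm thick, floor 5 mm thick; fixed. Origin at the centre of its underside, on the bench.
- plunger (a joint): Sprung lock plunger of the station: travel in m, 0 released, 0.020 fully down. Spring about 2.5 N at rest, 10.5 N at full stroke; comes back up by itself.
- plunger_top (a point): Centre of the top of the plunger's black mushroom cap (diameter 44 mm), 96 mm above the bench when released; it is pushed straight down.
- hood_swivel (a joint): Swivel of the suction hood about the vertical pipe, rad. 0: the mouth points straight along the station's -y, over the middle between the drums (white marks on pipe and swivel in line); positive swings the mouth towards the station's -x (clockwise from above). Range -0.4 to 1.5; stiff (about 0.2 N m), stays where it is left.
- hood_tilt (a joint): Tilt of the suction hood, rad. 0: level; positive dips the mouth, 0.524 is 30 degrees down. Range -0.4 to 0.9; stiff (about 0.25 N m), stays where it is left.
- hood_pivot (a point): Point where the hood's tilt axis crosses the swivel axis, 190 mm above the bench; it does not move when the hood is adjusted. The hood is a grey flared nozzle reaching 105 mm from here, its mouth 80 mm in diameter.
- hood_knob (a point): Centre of the black ball knob (diameter 28 mm) on a stalk on top of the hood, by which the hood is swivelled and tilted: in the hood's frame it stands 75 mm forward (towards the mouth) of the pivot and 70 mm above the hood's axis, about 35 mm clear of the nozzle's skin; it moves with the hood.
- glue_bottle: White glue bottle, diameter 54 mm, 150 mm high, standing; origin at the centre of its underside. Bystander.
- wax_jar: Amber jar, diameter 60 mm, 60 mm high; origin at the centre of its underside. Bystander.
- sanding_block: Cork sanding block 90 x 55 x 30 mm; origin at the centre of its underside. Bystander.
Things that resemble listed ones, but are neither listed nor needed, are in the scene too. Leave any blue or yellow look-alike of the new_small_2 alone.

How it is judged:
On the way, in this order (a step that is already met when the one before it is completed fails the run):
1. every worn sleeve is in the scrap bin and every new one fully home on a drum of its size (((horizontal distance between new_big_1 and big_drum_1 below 0.005 m and z of new_big_1 in the frame of big_drum_1 between -0.004 and 0.004 m) or (horizontal distance between new_big_1 and big_drum_2 below 0.005 m and z of new_big_1 in the frame of big_drum_2 between -0.004 and 0.004 m)) and angle between each of new_big_1, new_big_2, new_small_1, new_small_2's own z axis and vertical below 0.1 rad and ((horizontal distance between new_big_2 and big_drum_1 below 0.005 m and z of new_big_2 in the frame of big_drum_1 between -0.004 and 0.004 m) or (horizontal distance between new_big_2 and big_drum_2 below 0.005 m and z of new_big_2 in the frame of big_drum_2 between -0.004 and 0.004 m)) and ((horizontal distance between new_small_1 and small_drum_1 below 0.005 m and z of new_small_1 in the frame of small_drum_1 between -0.004 and 0.004 m) or (horizontal distance between new_small_1 and small_drum_2 below 0.005 m and z of new_small_1 in the frame of small_drum_2 between -0.004 and 0.004 m)) and ((horizontal distance between new_small_2 and small_drum_1 below 0.005 m and z of new_small_2 in the frame of small_drum_1 between -0.004 and 0.004 m) or (horizontal distance between new_small_2 and small_drum_2 below 0.005 m and z of new_small_2 in the frame of small_drum_2 between -0.004 and 0.004 m)) and x of worn_big_1 in the frame of scrap_bin between -0.095 and 0.095 m and y of worn_big_1 in the frame of scrap_bin between -0.085 and 0.085 m and z of each of worn_big_1, worn_big_2, worn_small_1, worn_small_2 in the frame of scrap_bin below 0.085 m and x of worn_big_2 in the frame of scrap_bin between -0.095 and 0.095 m and y of worn_big_2 in the frame of scrap_bin between -0.085 and 0.085 m and x of worn_small_1 in the frame of scrap_bin between -0.095 and 0.095 m and y of worn_small_1 in the frame of scrap_bin between -0.085 and 0.085 m and x of worn_small_2 in the frame of scrap_bin between -0.095 and 0.095 m and y of worn_small_2 in the frame of scrap_bin between -0.085 and 0.085 m), for 0.2 s.
2. then the lock plunger is pushed through its full stroke (at least 17 of 20 mm) (value of joint plunger above 0.017 m), for 0.1 s.
At the end, for the whole second after the job is handed in: Every worn sleeve rests in the scrap bin; every new one stands upright on a drum of its size, within 5 mm of its axis and 4 mm of the deck, at rest; the plunger is back up (within 4 mm); hood swivel within 0.1 rad of straight ahead and tilt within 0.1 rad of 0.524 rad (30 degrees) down (all of step 1 and value of joint plunger below 0.004 m and value of joint hood_swivel between -0.1 and 0.1 rad and value of joint hood_tilt between 0.424 and 0.624 rad and linear speed of each of new_big_1, new_big_2, new_small_1, new_small_2, worn_big_1, worn_big_2, worn_small_1, worn_small_2 below 0.02 m/s); the robot touches nothing.
It fails at once if the glue bottle is moved more than 3 cm (distance of glue_bottle from where it was at the start of the episode above 0.03 m).
It fails at once if the wax jar is moved more than 3 cm (distance of wax_jar from where it was at the start of the episode above 0.03 m).
It fails at once if the sanding block is moved more than 3 cm (distance of sanding_block from where it was at the start of the episode above 0.03 m).
Of new_big_1, new_big_2, new_small_1, new_small_2 only 3 to 4 are there at a start; the rules pass over those that are not, and their reading is None.
Of worn_big_1, worn_big_2, worn_small_1, worn_small_2 only 2 to 2 are there at a start; the rules pass over those that are not, and their reading is None.
At some moment in a run one of new_big_1, new_big_2, new_small_1, new_small_2 may be knocked a few centimetres aside while the robot is not near it.
It also fails if it takes over 184 s, if anything falls off the work surface, if the arm or the gripper's body presses on something with over 40 N, if the wrist force passes 120 N, or if a joint passes its speed limit or range.

### The arm

A 7-joint arm with a two-finger parallel gripper is mounted at the origin on the work surface. World frame = base frame: x ahead of the robot, y to its left, z up, the work surface at z = 0. Lengths are in m, angles in rad, forces in N, time in s.
With the tool pointing down it reaches from about 0.35 to 0.9 m from the base axis. Payload 7.2 kg.
Tool frame: the origin (TCP) lies on the mounting face of the last link; the fingertips stand 182 mm ahead of it and the grasp point (between the pads) lies 163 mm ahead of it; z points along the fingers, y is the direction in which the jaws open and shut (so a half turn about z gives the same grasp; the last joint's range is limited). The gripper opens to 88 mm and grips with 3 to 60 N. Pads are 20 mm wide; open, the fingers measure 115 mm over their backs; the gripper's body (75 mm by 178 mm) begins 61 mm behind the grasp point.
Start: joints at [-1.406, 0.411, -0.013, 1.596, 0.006, 1.134, -0.082], TCP at [0.144, 0.608, 0.405] pointing down, gripper open.
Joint ranges: [-2.95, 2.95], [-0.29, 1.99], [-1.47, 1.44], [0.14, 2.54], [-1.03, 4.17], [0.13, 1.85], [-2.86, 2.86]. Speed limits (rad/s): [2.39, 2.39, 3.01, 3.01, 3.14, 3.14, 3.14].

### API

Orientations are given as a unit quaternion [w, x, y, z].
In Python, from rig import env gives the robot as it stands.
- The arm moves only by the shell command python3 -m jog 'ROWS'. ROWS is JSON, a list of rows, each a list of 7 numbers: the shift along the tool's x, y, z in cm, then the turn, a rotation vector about the tool's x, y, z in degrees, then the opening, from -1 (shut) to 1 (fully open). A call has 1 to 8 rows; each row is the pose to reach, as a shift and turn from the pose commanded when the call began, along the tool's axes at that moment; what a row does not reach only later rows make up. A row lasts 1/10 s, in which the tool goes at most 50 mm and 8.59 degrees, less where a joint would pass 70% of its speed; a pose out of reach is approached as far as the arm can. A call with a gripper value outside its range is refused whole. The fingers move at their own pace and stop on an object; the grip force is fixed at half the most. Time passes only in rows, so rows that repeat a pose let the fingers close. It gives the time, the measured TCP pose, the force and the opening at its end, in the units of the state.
- env.read_state(): the state, without advancing time (a new reading comes with each control period).
- env.camera(name): name is "scene" or "top" or "wrist"; returns (picture, depth): 400x640x3 uint8, red, green, blue; 400x640 float32, m along the optical axis (not along the pixel's ray), 0 where there is no reading.
- env.camera_model(name): a dict with "mtx" (3x3 intrinsics, pixels), "D" ([k1, k2, p1, p2, k3] as OpenCV has them; the pictures are not rectified), "origin" and "orientation" of the camera in the world. Camera axes: x right, y up, looking along -z (the intrinsics and any distortion apply to the point x, -y, -z); pixel columns grow to the right and rows downward; lengths in m; the calibration is good to about 2 mm. A picture is of the moment at which its call begins: read the wrist's pose just before it. camera_model takes no time and is no camera call; for the wrist camera it gives the pose at the moment of the call.
- env.job_done(): hands the job in, once; it reports no verdict.
Trained networks look in the newest picture that a camera, given by its name, has taken for a name from the list of things; names that differ only in an ending like _2 or _b are one class to them, and where a whole thing is asked for, a point or a joint stands for the part that bears it (a point fixed in the world has none). Each returns a list of dicts, best first, with "conf" (0 to 1); they miss things now and then, are a little off and sometimes report something else, mostly with a low value. They report only what shows in the picture. A call takes as long as a camera call. They do not tell look-alikes from the thing itself.
- env.regions_of(camera, name): "pixels" (400x640 bool, what is visible of it) and "box" ([left, top, right, bottom] in pixels, round what is visible of it).
- env.pinpoint(camera, name): "position" ([column, row] in pixels: a listed point, or the origin of a listed thing).
The state is a dict: "time": time; "joints": joint angles; "qvel": joint speeds; "tau": joint torques, N m; "tool_pos": TCP position; "orientation": TCP orientation; "ft_force": force on the tool from outside, world axes, zero at the start; "moment": the same for the moment, N m; "finger_gap": finger opening in m.
Only numpy, scipy, OpenCV 4.12 (cv2) and the standard library are available. Lean on these libraries where they do the work, as an engineer would, in place of code of your own. Each camera call takes 0.05 s, during which the arm holds its last target.

## Working session

There is one attempt and no reset: what is moved stays moved. The work goes in short steps, Python scripts to look and compute and a shell command to move; the robot and the scene stay as the last step left them, time stands still between calls to the robot, and variables do not carry over. Pictures are saved under pics/ and viewed, and the job is handed in when it is done.

I'll start by looking at the scene.

```bash
ls; mkdir -p pics
python3 - <<'E'
from rig import env
import cv2
s=env.read_state()
for k,v in s.items(): print(k,v)
for n in ["scene","top","wrist"]:
    p,d=env.camera(n)
    cv2.imwrite(f"pics/{n}0.png",cv2.cvtColor(p,cv2.COLOR_RGB2BGR))
    import numpy as np
    np.save(f"pics/{n}0_d.npy",d)
    m=env.camera_model(n); print(n,m)
E
```

```text
pics
time 0.0
joints [-1.40618862  0.41190738 -0.01271842  1.59701472  0.00559744  1.13430124
 -0.08221432]
qvel [ 0.00026813  0.00185072  0.00125632 -0.00125282  0.00120555  0.00125127
 -0.00162489]
tau [-9.04758017e-04 -5.87961781e+01  6.41025379e-01 -2.91071999e+01
 -5.38686651e-02  1.84943411e-02  1.53833694e-04]
tool_pos [0.14416339 0.60793524 0.40381616]
orientation [-3.87333471e-05  1.16133697e-01  9.93233270e-01 -7.96613050e-04]
ft_force [0.8951236  0.05261781 0.30658655]
moment [-0.00278896  0.00136954  0.03135635]
finger_gap 0.08763736703252778
scene {'mtx': array([[381.04900316,   0.        , 326.78247755],
       [  0.        , 381.04900316, 196.57653049],
       [  0.        ,   0.        ,   1.        ]]), 'D': array([-0.07790234,  0.        ,  0.        ,  0.        ,  0.        ]), 'origin': array([ 1.20199764, -0.26180394,  1.03061709]), 'orientation': array([0.76791616, 0.25751641, 0.18493799, 0.55658604])}
top {'mtx': array([[457.48871585,   0.        , 319.71074287],
       [  0.        , 457.48871585, 193.13998599],
       [  0.        ,   0.        ,   1.        ]]), 'D': array([-0.02830965,  0.        ,  0.        ,  0.        ,  0.        ]), 'origin': array([ 0.49334211, -0.02562806,  1.5430735 ]), 'orientation': array([ 0.71089689,  0.01629076, -0.03020986, -0.70245824])}
wrist {'mtx': array([[325.00588208,   0.        , 319.55436868],
       [  0.        , 325.00588208, 197.58334805],
       [  0.        ,   0.        ,   1.        ]]), 'D': array([-0.05327673,  0.        ,  0.        ,  0.        ,  0.        ]), 'origin': array([0.0743223 , 0.62327256, 0.38397403]), 'orientation': array([ 0.77737374, -0.10489613, -0.08168981,  0.61482815])}
```

View pics/scene0.png

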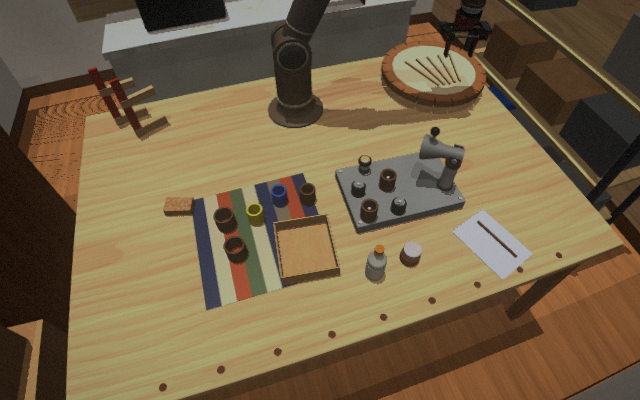

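View pics/top0.png

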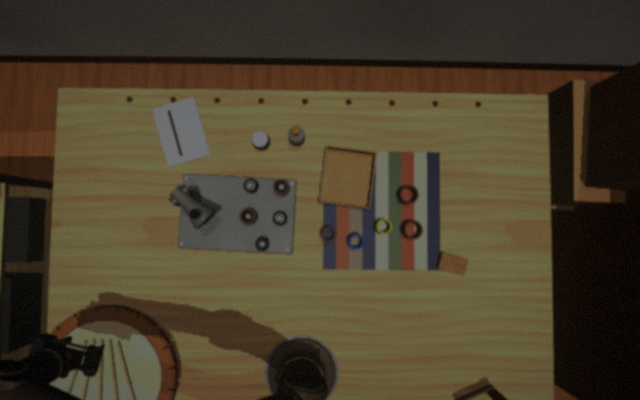

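View pics/wrist0.png

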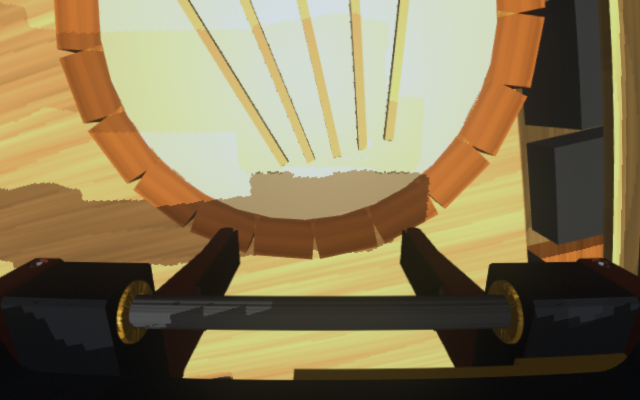

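```bash
cat > h.py <<'E'
from rig import env
import numpy as np, cv2
from scipy.spatial.transform import Rotation as R
def rot(q): return R.from_quat([q[1],q[2],q[3],q[0]]).as_matrix()
def cap(n,save=None,scale=None):
    m=env.camera_model(n); p,d=env.camera(n)
    if save: cv2.imwrite(f"pics/{save}.png",cv2.cvtColor(p,cv2.COLOR_RGB2BGR)); np.savez(f"pics/{save}.npz",p=p,d=d,o=m['origin'],q=m['orientation'])
    return p,d,m
def rays(m,uv):
    u=cv2.undistortPoints(np.asarray(uv,float).reshape(-1,1,2),m['mtx'],m['D']).reshape(-1,2)
    return np.c_[u[:,0],-u[:,1],-np.ones(len(u))]@rot(m['orientation']).T
def at_z(m,uv,z):
    r=rays(m,uv); o=np.asarray(m['origin']); return o+r*((z-o[2])/r[:,2])[:,None]
def cloud(d,m):
    vv,uu=np.mgrid[0:d.shape[0],0:d.shape[1]]
    r=rays(m,np.c_[uu.ravel(),vv.ravel()]); P=np.asarray(m['origin'])+r*d.ravel()[:,None]
    P[d.ravel()==0]=np.nan
    return P.reshape(*d.shape,3)
def proj(m,P):
    c=(np.atleast_2d(P)-m['origin'])@rot(m['orientation'])
    c=c*[1,-1,-1]
    return cv2.projectPoints(c.reshape(-1,1,3),np.zeros(3),np.zeros(3),m['mtx'],m['D'])[0].reshape(-1,2)
def st():
    s=env.read_state(); return np.array(s['tool_pos']),rot(s['orientation']),s
def go(tgt,jaw=None):
    """target grasp-point world xyz, jaw direction angle (deg, world, mod 180). prints shift/turn in tool axes"""
    p,M,s=st()
    g=p+M@[0,0,.163]
    z=np.array([0,0,-1.])
    yaw=np.degrees(np.arctan2(M[1,1],M[0,1]))
    if jaw is None: tw=yaw
    else: tw=yaw+((jaw-yaw+90)%180-90)
    a=np.radians(tw); y=np.array([np.cos(a),np.sin(a),0]); x=np.cross(y,z)
    N=np.c_[x,y,z]
    tp=np.asarray(tgt)-N@[0,0,.163]
    rv=np.degrees(R.from_matrix(M.T@N).as_rotvec())
    sh=M.T@(tp-p)*100
    print('t',round(s['time'],2),'grasp',np.round(g,4),'yaw',round(yaw,1),'-> shift cm',np.round(sh,2),'turn',np.round(rv,1),'j7',round(s['joints'][6],2))
E
python3 - <<'E'
from h import *
for n in ['scene','top']:
    p,d,m=cap(n,n+'1')
    C=cloud(d,m)
    print(n,np.isnan(C[...,0]).mean(), 'bench z', np.nanmedian(C[150:250,470:540,2]) if n=='top' else np.nanmedian(C[260:300,100:180,2]))
    np.save(f'pics/{n}1_C.npy',C)
p=cv2.imread('pics/scene1.png'); cv2.imwrite('pics/s1a.png',cv2.resize(p[120:300,320:500],None,fx=4,fy=3.3,interpolation=cv2.INTER_CUBIC)); cv2.imwrite('pics/s1b.png',cv2.resize(p[160:310,150:350],None,fx=4,fy=4,interpolation=cv2.INTER_CUBIC))
p=cv2.imread('pics/top1.png'); p=cv2.convertScaleAbs(p,alpha=1.6); cv2.imwrite('pics/t1.png',cv2.resize(p[115:275,160:460],None,fx=2.6,fy=2.6,interpolation=cv2.INTER_CUBIC))
E
```

```text
scene 0.0041953125 bench z 0.0010217514433240593
top 0.003765625 bench z 1.921858043396618e-05
```

View pics/s1a.png

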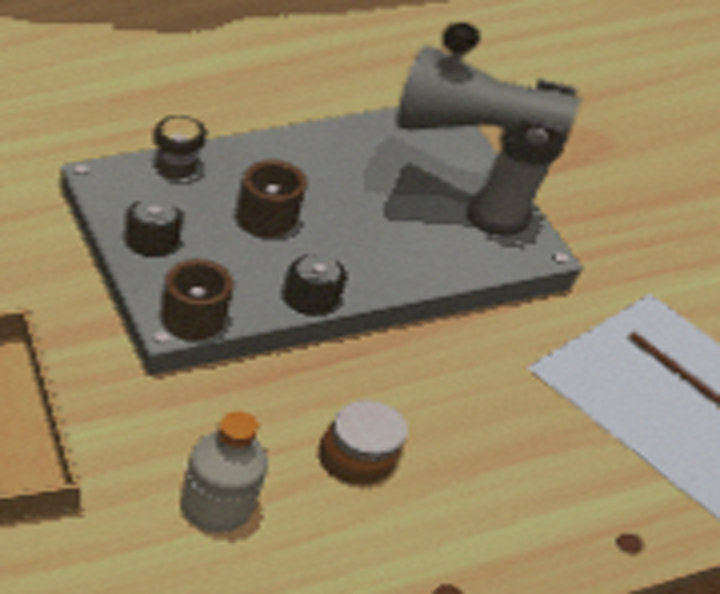

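View pics/s1b.png

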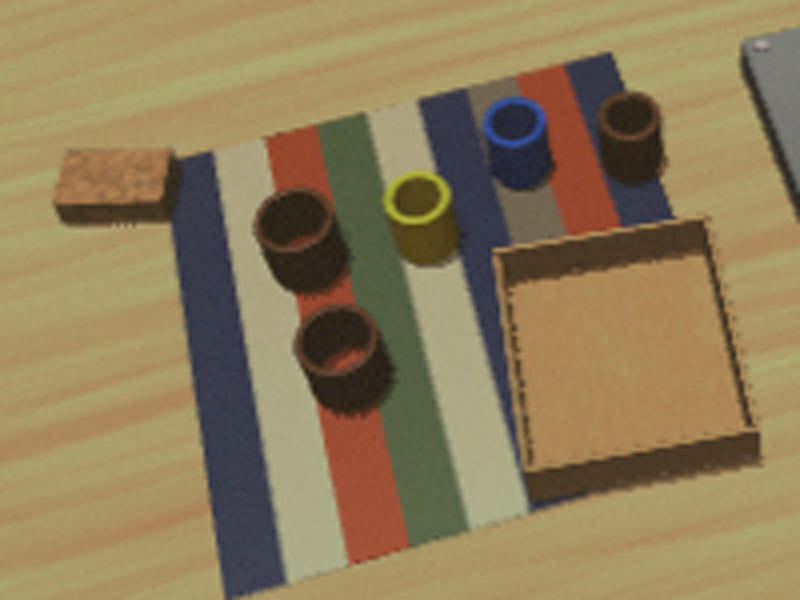

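View pics/t1.png

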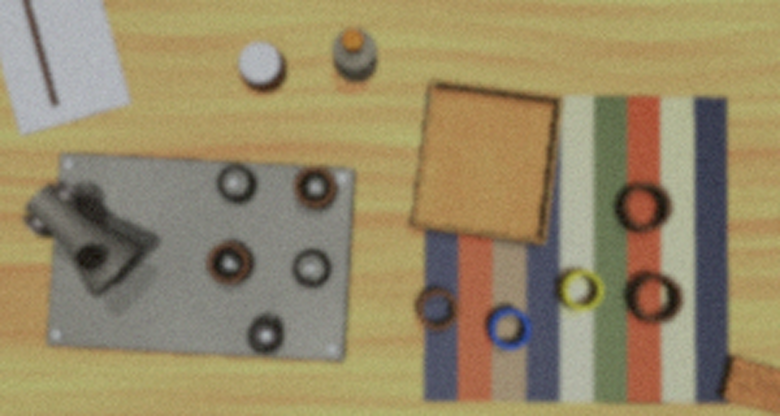

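Run:
```python
from h import *
from scipy.optimize import least_squares
for n in ['top','scene']:
    C=np.load(f'pics/{n}1_C.npy'); m=env.camera_model(n)
    mt=env.camera_model('top')
    if n=='top':
        guess={k:at_z(mt,[[160+x/2.6,115+y/2.6]],z)[0] for k,(x,y,z) in dict(sm=(437,307,.06),blue=(508,328,.06),yel=(580,290,.06),b1=(641,207,.06),b2=(652,297,.06),w1=(315,187,.1),w2=(230,262,.1),d1=(237,183,.082),d2=(312,268,.082),pl=(266,333,.096),jar=(262,65,.06),glue=(355,55,.15),bin=(486,162,.05)).items()}
    print(n)
    for k,g in guess.items():
        rr=np.hypot(C[...,0]-g[0],C[...,1]-g[1]); s=(rr<.045)&(abs(C[...,2]-g[2])<.006)
        P=C[s]
        if len(P)<8: print(k,g.round(3),len(P)); continue
        if k in('sm','blue','yel','b1','b2','w1','w2'):
            f=lambda q:(np.hypot(P[:,0]-q[0],P[:,1]-q[1])-q[2])
            o=least_squares(f,[g[0],g[1],.025],loss='soft_l1',f_scale=.003).x
            print(k,'c',o.round(4),'n',len(P),'z',np.median(P[:,2]).round(4))
        else: print(k,'mean',P.mean(0).round(4),len(P),'mid',((P.max(0)+P.min(0))/2).round(4),(P.max(0)-P.min(0)).round(3))
    s=(abs(C[...,2]-.04)<.004)&(abs(C[...,0]-.5)<.25)&(C[...,1]>0.03)&(C[...,1]<.55)
    P=C[s][:,:2].astype(np.float32); r=cv2.minAreaRect(P); print('deck',r,cv2.boxPoints(r).round(3).tolist())
    s=(abs(C[...,2]-.05)<.008)&(C[...,0]>.45)&(C[...,1]<-.02)&(C[...,1]>-.28)&(C[...,0]<.78)
    P=C[s][:,:2].astype(np.float32); r=cv2.minAreaRect(P); print('bin',len(P),r)
```

```text
top
sm c [ 0.4585 -0.0822  0.0223] n 87 z 0.0594
blue c [ 0.4359 -0.1724  0.0226] n 94 z 0.0594
yel c [ 0.4847 -0.2626  0.0227] n 88 z 0.0589
b1 c [ 0.591  -0.3449  0.0278] n 93 z 0.0591
b2 c [ 0.4756 -0.3582  0.0281] n 100 z 0.0593
w1 c [0.608  0.0709 0.0225] n 90 z 0.0989
w2 c [0.5136 0.1743 0.0226] n 105 z 0.0984
d1 mean [0.6108 0.1683 0.0799] 47 mid [0.6119 0.1714 0.0808] [0.042 0.042 0.009]
d2 mean [0.5092 0.0755 0.0806] 45 mid [0.5088 0.0737 0.082 ] [0.038 0.042 0.011]
pl mean [0.4267 0.1276 0.0946] 64 mid [0.4263 0.1278 0.0956] [0.038 0.041 0.011]
jar mean [0.7659 0.1454 0.0596] 191 mid [0.7664 0.1449 0.0602] [0.053 0.049 0.012]
glue mean [0.7777 0.0261 0.1498] 51 mid [0.7778 0.0272 0.1498] [0.022 0.022 0.011]
bin [ 0.645 -0.143  0.05 ] 0
deck ((0.5733925700187683, 0.2138829380273819), (0.37281596660614014, 0.3472575843334198), 87.66413116455078) [[0.3919999897480011, 0.03500000014901161], [0.7390000224113464, 0.020999999716877937], [0.7540000081062317, 0.3930000066757202], [0.40799999237060547, 0.40700000524520874]]
bin 423 ((0.6033075451850891, -0.1590653657913208), (0.30906
[... 509 characters left out ...]
.0819] [0.037 0.043 0.012]
pl mean [0.4308 0.1233 0.0945] 58 mid [0.4269 0.127  0.0953] [0.043 0.044 0.01 ]
jar mean [0.7689 0.1444 0.0606] 242 mid [0.768  0.1452 0.0598] [0.051 0.051 0.012]
glue mean [0.7801 0.024  0.1502] 73 mid [0.779  0.025  0.1499] [0.025 0.025 0.011]
bin [ 0.645 -0.143  0.05 ] 0
deck ((0.5218873620033264, 0.21702232956886292), (0.37752336263656616, 0.24965132772922516), 87.54782104492188) [[0.3889999985694885, 0.03400000184774399], [0.6389999985694885, 0.023000000044703484], [0.6549999713897705, 0.4000000059604645], [0.4050000011920929, 0.41100001335144043]]
bin 674 ((0.6004394888877869, -0.166334867477417), (0.23037369549274445, 0.2996671795845032), 88.97169494628906)
```

Run:
```python
from h import *
a=np.radians(-2.45); S=np.array([[np.cos(a),-np.sin(a)],[np.sin(a),np.cos(a)]]); c0=np.array([.5608,.1223])
st_=lambda x,y:(c0+S@np.array([x,y])/1000).round(4)
print('pivot',st_(0,240),'knob target',st_(0,140))
O={}
for n in ['top','scene']:
    C=np.load(f'pics/{n}1_C.npy'); m=env.camera_model(n)
    env.camera(n)
    for nm in ['hood_knob','hood_pivot','scrap_bin']:
        r=env.pinpoint(n,nm)
        for q in r[:2]:
            u,v=q['position']; P=C[int(round(v)),int(round(u))]
            print(n,nm,round(q['conf'],2),np.round(q['position'],1),P.round(4)); 
            if q is r[0]: O[n,nm]=(m['origin'],rays(m,[q['position']])[0])
    r=env.regions_of(n,'scrap_bin')
    if r:
        P=C[r[0]['pixels']]; print('bin',r[0]['conf'],r[0]['box'])
        Q=P[(P[:,2]>.042)&(P[:,2]<.056)][:,:2].astype(np.float32); print(len(Q),cv2.minAreaRect(Q))
    r=env.regions_of(n,'hood_knob')
    if r: print('hoodreg',r[0]['box'],r[0]['conf'])
for nm in ['hood_knob','hood_pivot']:
    (o1,r1),(o2,r2)=O['top',nm],O['scene',nm]
    A=np.c_[r1,-r2]; t=np.linalg.lstsq(A,np.array(o2)-o1,rcond=None)[0]; p1=o1+r1*t[0]; p2=o2+r2*t[1]; print(nm,'tri',((p1+p2)/2).round(4),np.linalg.norm(p1-p2).round(4))
```

```text
pivot [0.5711 0.3621] knob target [0.5668 0.2622]
top hood_knob 0.74 [195.7 215.5] [0.5097 0.2941 0.2611]
top hood_pivot 0.93 [180.5 195.4] [0.5707 0.3549 0.2109]
top hood_pivot 0.48 [249.4 218.4] [0.508  0.1756 0.0425]
top scrap_bin 0.89 [348.8 177.9] [ 0.6474 -0.1539  0.0047]
bin 0.96 [320.8, 146.2, 376.7, 209.0]
301 ((0.6474999785423279, -0.1443415880203247), (0.16964009404182434, 0.19048219919204712), 83.18733978271484)
hoodreg [171.2, 190.6, 213.4, 227.1] 0.61
scene hood_knob 0.65 [436.1 132.5] [0.5266 0.2989 0.2611]
scene hood_pivot 0.64 [455.1 156.6] [0.5896 0.344  0.2037]
scene scrap_bin 0.81 [304.4 251.9] [ 0.6498 -0.1504  0.0077]
bin 0.64 [272.2, 213.2, 338.5, 284.8]
507 ((0.6463052034378052, -0.1457647979259491), (0.17035651206970215, 0.1943504512310028), 82.94219207763672)
hoodreg [418.6, 127.1, 464.5, 156.6] 0.89
hood_knob tri [0.5138 0.3038 0.2459] 0.0108
hood_pivot tri [0.5713 0.3619 0.1809] 0.0
```

Run:
```python
from h import *
from scipy.optimize import least_squares
A=[]
for n in ['top','scene']:
    C=np.load(f'pics/{n}1_C.npy'); p=np.load(f'pics/{n}1.npz')['p']
    s=(np.linalg.norm(C-[.514,.297,.25],axis=2)<.03)&(C[...,2]>.235)
    P=C[s]; print(n,len(P),P.mean(0).round(4),P.min(0).round(4),P.max(0).round(4)); A.append(P)
    f=lambda q:np.linalg.norm(P-q,axis=1)-.014
    q=least_squares(f,P.mean(0)-[0,0,.01],loss='soft_l1',f_scale=.002).x; print(q.round(4))
P=np.vstack(A); q=least_squares(lambda q:np.linalg.norm(P-q,axis=1)-.014,P.mean(0)-[0,0,.01],loss='soft_l1',f_scale=.002).x; print('both',q.round(4))
d=q-[.5711,.3621,.19]; h=np.hypot(*d[:2]); print('horiz',h,'r',np.hypot(h,d[2]),'exp',np.hypot(75,70)); 
print('tilt',np.arctan2(70,75)-np.arctan2(d[2],h),'swivel',np.degrees(np.arctan2(d[1],d[0]))+90+2.45)
go(q,-47)
```

```text
top 69 [0.5152 0.3    0.2604] [0.504  0.2903 0.2516] [0.5265 0.3121 0.2675]
[0.5157 0.303  0.2509]
scene 79 [0.5207 0.2975 0.2581] [0.5063 0.287  0.2353] [0.53   0.3128 0.2681]
[0.5155 0.3013 0.2532]
both [0.5157 0.3019 0.252 ]
horiz 0.08180913132652125 r 0.10264052976350575 exp 102.59142264341595
tilt 0.10251916494056668 swivel -40.13197769439181
t 0.85 grasp [0.1442 0.6081 0.2417] yaw 76.7 -> shift cm [-43.22 -21.23  -1.03] turn [  0.    0.  -56.3] j7 -0.08
```

```bash
python3 -m jog '[[0,0,-5,0,0,8,1],[-5,-3,-9,0,0,17,1],[-10,-5,-9,0,0,25,1],[-14,-7,-9,0,0,34,1],[-18,-9,-9,0,0,42,1],[-22,-11,-9,0,0,51,1],[-26,-13,-9,0,0,59,1],[-30,-15,-9,0,0,68,1]]'; sed -i 's/def go(tgt,jaw=None):/def go(tgt,jaw=None,full=False):/; s/    else: tw=yaw+((jaw-yaw+90)%180-90)/    else: tw=jaw if full else yaw+((jaw-yaw+90)%180-90)/' h.py; python3 -c "
from h import *
go([.5157,.3019,.335],-42.6,True)"
```

```text
time: 1.65
tool_pos: [0.4031, 0.3909, 0.4951]
orientation: [0.0, 0.652, 0.759, 0.0]
ft_force: [0.4, 0.2, 0.1]
finger_gap: 0.0878
t 1.65 grasp [0.4032 0.391  0.3321] yaw 8.7 -> shift cm [-10.49   9.79  -0.29] turn [ 0.  -0.  51.3] j7 -0.62
```

```bash
python3 -m jog '[[-2,2,0,0,0,8.5,1],[-4,4,0,0,0,17,1],[-6,6,0,0,0,25.5,1],[-8,8,0,0,0,34,1],[-10.5,9.8,0,0,0,42.5,1],[-10.5,9.8,0,0,0,51,1],[-10.5,9.8,0,0,0,51,1]]'
python3 - <<'E'
from h import *
go([.5157,.3019,.252],-42.6)
p,d,m=cap('wrist','w1')
C=cloud(d,m); s=(np.linalg.norm(C-[.5157,.3019,.252],axis=2)<.03)&(C[...,2]>.24)
P=C[s]; print(len(P),P.mean(0),P.max(0))
from scipy.optimize import least_squares
print(least_squares(lambda q:np.linalg.norm(P-q,axis=1)-.014,P.mean(0)-[0,0,.01],loss='soft_l1',f_scale=.002).x.round(4))
E
```

```text
time: 2.35
tool_pos: [0.5154, 0.304, 0.4946]
orientation: [0.0, 0.914, 0.405, 0.0]
ft_force: [-0.8, 0.3, -0.7]
finger_gap: 0.0874
t 2.35 grasp [0.5154 0.3039 0.3316] yaw -42.2 -> shift cm [-0.13  0.16  7.96] turn [0.  0.  0.4] j7 -1.19
1173 [0.51833899 0.30306091 0.26141844] [0.53032312 0.3147743  0.26766738]
[0.5164 0.3008 0.2521]
```

View pics/w1.png

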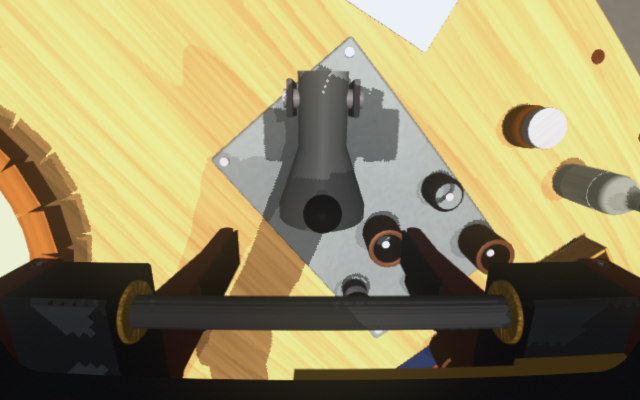

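```bash
python3 -m jog '[[-0.2,0.2,4,0,0,0,1],[-0.2,0.2,7.9,0,0,0,1],[-0.2,0.2,7.9,0,0,0,1],[-0.2,0.2,7.9,0,0,0,-1],[-0.2,0.2,7.9,0,0,0,-1],[-0.2,0.2,7.9,0,0,0,-1],[-0.2,0.2,7.9,0,0,0,-1],[-0.2,0.2,7.9,0,0,0,-1]]'; python3 -c "
from h import *
go([.5668,.2622,.213],-2.45)"
```

```text
time: 3.2
tool_pos: [0.5151, 0.302, 0.4165]
orientation: [-0.0, 0.913, 0.407, 0.001]
ft_force: [0.3, 0.2, 0.1]
finger_gap: 0.0515
t 3.2 grasp [0.5153 0.3021 0.2535] yaw -41.9 -> shift cm [0.49 6.5  4.05] turn [  0.   -0.1 -39.5] j7 -1.15
```

```bash
python3 -m jog '[[0,0,0,0,0,0,-1],[0,0,0,0,0,0,-1],[0,0,0,0,0,0,-1],[0,0,0,0,0,0,-1]]'
python3 - <<'E'
from h import *
piv=np.array([.5711,.3621,.19])
for sw,t in [(.56,.10),(.42,.10),(.28,.1),(.14,.1),(0,.1)]+[(0,x) for x in (.2,.3,.4,.524,.56)]:
    a=np.radians(-92.45)-sw
    f=.075*np.cos(t)+.07*np.sin(t); u=.07*np.cos(t)-.075*np.sin(t)
    print(sw,t,end=' '); go(piv+[f*np.cos(a),f*np.sin(a),u],np.degrees(a)+90)
E
```

```text
time: 3.6
tool_pos: [0.5151, 0.3017, 0.4156]
orientation: [0.0, 0.913, 0.407, 0.0]
ft_force: [0.2, -1.3, 0.3]
finger_gap: 0.0266
0.56 0.1 t 3.6 grasp [0.5151 0.3017 0.2526] yaw -41.9 -> shift cm [0.14 1.18 0.05] turn [ 0.   0.  -7.4] j7 -1.15
0.42 0.1 t 3.6 grasp [0.5151 0.3017 0.2526] yaw -41.9 -> shift cm [0.37 2.3  0.05] turn [  0.    0.  -15.4] j7 -1.15
0.28 0.1 t 3.6 grasp [0.5151 0.3017 0.2526] yaw -41.9 -> shift cm [0.75 3.38 0.05] turn [  0.    0.  -23.5] j7 -1.15
0.14 0.1 t 3.6 grasp [0.5151 0.3017 0.2526] yaw -41.9 -> shift cm [1.27 4.39 0.05] turn [  0.    0.  -31.5] j7 -1.15
0 0.1 t 3.6 grasp [0.5151 0.3017 0.2526] yaw -41.9 -> shift cm [1.93 5.32 0.05] turn [  0.    0.  -39.5] j7 -1.15
0 0.2 t 3.6 grasp [0.5151 0.3017 0.2526] yaw -41.9 -> shift cm [1.49 5.69 0.9 ] turn [  0.    0.  -39.5] j7 -1.15
0 0.3 t 3.6 grasp [0.5151 0.3017 0.2526] yaw -41.9 -> shift cm [1.11 6.   1.8 ] turn [  0.    0.  -39.5] j7 -1.15
0 0.4 t 3.6 grasp [0.5151 0.3017 0.2526] yaw -41.9 -> shift cm [0.8  6.26 2.74] turn [  0.    0.  -39.5] j7 -1.15
0 0.524 t 3.6 grasp [0.5151 0.3017 0.2526] yaw -41.9 -> shift cm [0.52 6.49 3.96] turn [  0.    0.  -39.5] j7 -1.15
0 0.56 t 3.6 grasp [0.5151 0.3017 0.2526] yaw -41.9 -> shift cm [0.46 6.54 4.32] turn [  0.    0.  -39.5] j7 -1.15
```

```bash
python3 -m jog '[[0.14,1.2,0,0,0,-7.5,-1],[0.37,2.3,0,0,0,-15.5,-1],[0.75,3.4,0,0,0,-23.5,-1],[1.27,4.4,0,0,0,-31.5,-1],[1.93,5.3,0,0,0,-39.5,-1],[1.93,5.3,0,0,0,-39.5,-1]]'
python3 - <<'E'
from h import *
piv=np.array([.5711,.3621,.19])
for sw,t in [(0,x) for x in (.1,.2,.3,.4,.524,.56)]:
    a=np.radians(-92.45)-sw
    f=.075*np.cos(t)+.07*np.sin(t); u=.07*np.cos(t)-.075*np.sin(t)
    print(sw,t,end=' '); go(piv+[f*np.cos(a),f*np.sin(a),u],np.degrees(a)+90)
E
```

```text
time: 4.2
tool_pos: [0.5681, 0.2797, 0.4155]
orientation: [0.0, 0.722, 0.692, -0.001]
ft_force: [-2.9, -4.9, 3.3]
finger_gap: 0.0267
0 0.1 t 4.2 grasp [0.568  0.2795 0.2525] yaw -2.4 -> shift cm [ 0.09 -0.05  0.03] turn [-0.   0.1  0.1] j7 -0.43
0 0.2 t 4.2 grasp [0.568  0.2795 0.2525] yaw -2.4 -> shift cm [-0.49 -0.05  0.88] turn [-0.   0.1  0.1] j7 -0.43
0 0.3 t 4.2 grasp [0.568  0.2795 0.2525] yaw -2.4 -> shift cm [-0.98 -0.05  1.78] turn [-0.   0.1  0.1] j7 -0.43
0 0.4 t 4.2 grasp [0.568  0.2795 0.2525] yaw -2.4 -> shift cm [-1.38 -0.05  2.73] turn [-0.   0.1  0.1] j7 -0.43
0 0.524 t 4.2 grasp [0.568  0.2795 0.2525] yaw -2.4 -> shift cm [-1.74 -0.05  3.94] turn [-0.   0.1  0.1] j7 -0.43
0 0.56 t 4.2 grasp [0.568  0.2795 0.2525] yaw -2.4 -> shift cm [-1.82 -0.05  4.31] turn [-0.   0.1  0.1] j7 -0.43
```

```bash
python3 -m jog '[[-0.5,0,0.9,0,0,0,-1],[-1.0,0,1.8,0,0,0,-1],[-1.4,0,2.7,0,0,0,-1],[-1.75,0,3.9,0,0,0,-1],[-1.77,0,4.05,0,0,0,-1],[-1.77,0,4.05,0,0,0,-1],[-1.77,0,4.05,0,0,0,1],[-1.77,0,4.05,0,0,0,1]]';  python3 -m jog '[[0,0,0,0,0,0,1],[0,0,0,0,0,0,1],[0,0,0,0,0,0,1],[0,0,-4,0,0,0,1],[0,0,-8,0,0,0,1],[0,0,-8,0,0,0,1]]'
python3 - <<'E'
from h import *
from scipy.optimize import least_squares
A=[]
for n in ['top','scene','wrist']:
    p,d,m=cap(n,n+'2'); C=cloud(d,m)
    s=(np.linalg.norm(C-[.5668,.2622,.213],axis=2)<.022)&(C[...,2]>.2)
    P=C[s]
    q=least_squares(lambda q:np.linalg.norm(P-q,axis=1)-.014,P.mean(0)-[0,0,.01],loss='soft_l1',f_scale=.002).x; 
    d=q-[.5711,.3621,.19]; h=np.hypot(*d[:2]); print(n,len(P),q.round(4),'r',np.hypot(h,d[2]),'tilt',np.arctan2(70,75)-np.arctan2(d[2],h),'swivel',-(np.degrees(np.arctan2(d[1],d[0]))+90+2.45))
go([.6085,.0702,.2],-2.45)
E
```

```text
time: 5.0
tool_pos: [0.566, 0.2642, 0.3751]
orientation: [-0.001, 0.722, 0.692, -0.0]
ft_force: [0.0, -0.6, -0.3]
finger_gap: 0.0392
time: 5.6
tool_pos: [0.5677, 0.2631, 0.4609]
orientation: [0.001, 0.722, 0.692, 0.004]
ft_force: [1.9, 0.1, -0.1]
finger_gap: 0.0861
top 64 [0.5659 0.2624 0.2108] r 0.10199450540012939 tilt 0.5456754038359063 swivel 0.5128989970160118
scene 72 [0.5651 0.2635 0.2138] r 0.10161369706182144 tilt 0.5146696263264605 swivel 1.034277955731798
wrist 1166 [0.5665 0.2606 0.2118] r 0.10388617577651273 tilt 0.539932125153625 swivel 0.16780341229984952
t 5.75 grasp [0.5662 0.2633 0.2918] yaw -2.4 -> shift cm [-19.11   5.04   9.17] turn [-0. -0.  0.] j7 -0.42
```

View pics/wrist2.png

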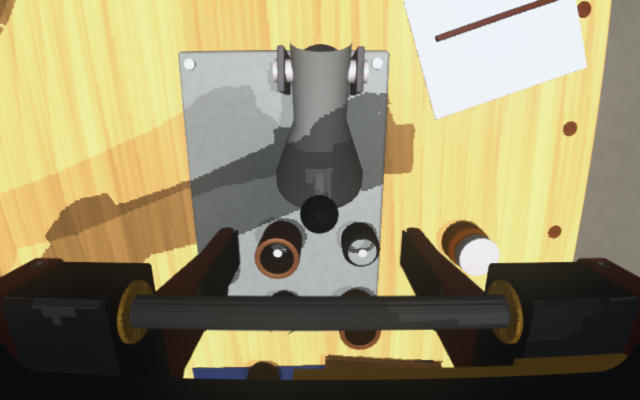

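```bash
python3 -m jog '[[-4.5,1.2,0,0,0,0,1],[-9,2.4,2,0,0,0,1],[-13,3.5,5,0,0,0,1],[-17,4.6,8,0,0,0,1],[-19.1,5,12,0,0,0,1],[-19.1,5,15,0,0,0,1],[-19.1,5,15,0,0,0,1]]'
python3 - <<'E'
from h import *
go([.6085,.0702,.085],-2.45)
E
```

```text
time: 6.45
tool_pos: [0.6063, 0.0693, 0.2997]
orientation: [-0.003, 0.723, 0.691, -0.004]
ft_force: [-0.5, 0.2, -0.1]
finger_gap: 0.088
t 6.45 grasp [0.6047 0.0689 0.1367] yaw -2.5 -> shift cm [0.12 0.27 5.17] turn [-0.5  0.2 -0.1] j7 -0.02
```

```bash
python3 -m jog '[[0,0.1,3,0,0,0,1],[0,0.1,5.1,0,0,0,1],[0,0.1,5.1,0,0,0,-1],[0,0.1,5.1,0,0,0,-1],[0,0.1,5.1,0,0,0,-1],[0,0.1,5.1,0,0,0,-1],[0,0.1,5.1,0,0,0,-1],[0,0.1,5.1,0,0,0,-1]]'
python3 - <<'E'
from h import *
go([.6085,.0702,.085],-2.45)
go([.690,-.15,.19],-2.45)
E
```

```text
time: 7.25
tool_pos: [0.6097, 0.0703, 0.2553]
orientation: [0.0, 0.722, 0.692, 0.001]
ft_force: [-0.8, -0.7, 6.7]
finger_gap: 0.0522
t 7.25 grasp [0.61   0.0704 0.0923] yaw -2.4 -> shift cm [-0.01 -0.12  0.73] turn [ 0.1 -0.   0. ] j7 0.01
t 7.25 grasp [0.61   0.0704 0.0923] yaw -2.4 -> shift cm [-21.66   8.97  -9.77] turn [ 0.1 -0.   0. ] j7 0.01
```

```bash
python3 - <<'E'
from h import *
go([.642,-.183,.172],-2.45)
E
python3 -m jog '[[0,0,-4,0,0,0,-1],[0,0,-8,0,0,0,-1],[-4,-0.7,-8,0,0,0,-1],[-8.5,-0.8,-8,0,0,0,-1],[-13,0,-8,0,0,0,-1],[-17.5,1,-8,0,0,0,-1],[-22,2,-8,0,0,0,-1]]'
python3 - <<'E'
from h import *
go([.642,-.183,.066],-2.45)
E
```

```text
t 7.25 grasp [0.61   0.0704 0.0923] yaw -2.4 -> shift cm [-25.16   4.31  -7.98] turn [ 0.1 -0.   0. ] j7 0.01
time: 7.95
tool_pos: [0.62, -0.1521, 0.3345]
orientation: [0.0, 0.722, 0.692, 0.0]
ft_force: [0.5, 0.8, -0.6]
finger_gap: 0.0519
t 7.95 grasp [ 0.6201 -0.1521  0.1715] yaw -2.4 -> shift cm [-2.99  2.32 10.55] turn [ 0. -0.  0.] j7 0.35
```

```bash
python3 -m jog '[[-3,2.3,2,0,0,0,-1],[-3,2.3,6,0,0,0,-1],[-3,2.3,10.2,0,0,0,-1],[-3,2.3,10.5,0,0,0,-1],[-3,2.3,10.5,0,0,0,1],[-3,2.3,10.5,0,0,0,1],[-3,2.3,10.5,0,0,0,1],[-3,2.3,10.5,0,0,0,1]]'; python3 -m jog '[[0,0,-5,0,0,0,1],[0,0,-9,0,0,0,1],[4,-0.5,-12,0,0,0,1],[8,-1,-12,0,0,0,1],[12,-2,-12,0,0,0,1]]';python3 - <<'E'
from h import *
p,d,m=cap('top','t3'); p=cv2.convertScaleAbs(cv2.cvtColor(p,cv2.COLOR_RGB2BGR),alpha=1.6); cv2.imwrite('pics/t3.png',cv2.resize(p[115:275,160:460],None,fx=2.6,fy=2.6,interpolation=cv2.INTER_CUBIC))
go([.5140,.1738,.2],-2.45)
E
```

```text
time: 8.75
tool_pos: [0.6424, -0.1814, 0.2312]
orientation: [0.001, 0.722, 0.692, 0.001]
ft_force: [-0.3, -0.2, -0.4]
finger_gap: 0.0804
time: 9.25
tool_pos: [0.6271, -0.0596, 0.3517]
orientation: [0.001, 0.722, 0.692, 0.002]
ft_force: [-0.4, 0.9, -0.0]
finger_gap: 0.0882
t 9.3 grasp [ 0.6266 -0.0501  0.1874] yaw -2.0 -> shift cm [ 22.09 -12.01  -1.14] turn [ 0.1 -0.3  0.5] j7 0.18
```

View pics/t3.png

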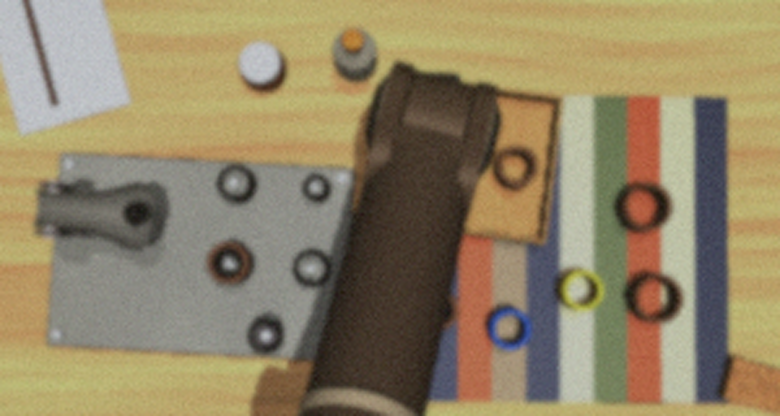

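```bash
python3 -m jog '[[4,-2.2,0,0,0,0,1],[8.5,-4.5,0,0,0,-5,1],[13,-7,0,0,0,-10,1],[17.5,-9.5,0,0,0,-14.5,1],[21.7,-11.8,0,0,0,-14.5,1],[21.7,-11.8,2,0,0,-14.5,1],[21.7,-11.8,2,0,0,-14.5,1]]'
python3 - <<'E'
from h import *
go([.5140,.1738,.09],12.5)
E
```

```text
time: 10.0
tool_pos: [0.5169, 0.1627, 0.3284]
orientation: [-0.001, 0.627, 0.779, -0.001]
ft_force: [0.7, -0.6, -0.6]
finger_gap: 0.0874
t 10.0 grasp [0.5166 0.1626 0.1654] yaw 12.3 -> shift cm [ 1.15 -0.03  7.54] turn [-0.1 -0.  -0.2] j7 -0.03
```

```bash
python3 -m jog '[[1.1,0,3,0,0,0,1],[1.1,0,7.4,0,0,0,1],[1.1,0,7.5,0,0,0,1],[1.1,0,7.5,0,0,0,-1],[1.1,0,7.5,0,0,0,-1],[1.1,0,7.5,0,0,0,-1],[1.1,0,7.5,0,0,0,-1],[1.1,0,7.5,0,0,0,-1]]'
python3 - <<'E'
from h import *
go([.652,-.107,.172],-2.45)
E
```

```text
time: 10.8
tool_pos: [0.5161, 0.1719, 0.2551]
orientation: [0.0, 0.629, 0.777, 0.001]
ft_force: [0.2, 0.7, 3.0]
finger_gap: 0.0514
t 10.8 grasp [0.5162 0.172  0.0921] yaw 12.1 -> shift cm [-30.11   7.48  -8.  ] turn [ 0.1 -0.  14.5] j7 -0.01
```

```bash
python3 -m jog '[[0,0,-4,0,0,0,-1],[0,0,-8,0,0,0,-1],[-4.5,1,-8,0,0,0,-1],[-9,2.2,-8,0,0,5,-1],[-13.5,3.4,-8,0,0,10,-1],[-18,4.5,-8,0,0,14.5,-1],[-22.5,5.6,-8,0,0,14.5,-1],[-27,6.7,-8,0,0,14.5,-1]]'
python3 - <<'E'
from h import *
go([.652,-.107,.066],-2.45)
E
```

```text
time: 11.6
tool_pos: [0.6384, -0.0796, 0.3344]
orientation: [-0.0, 0.722, 0.692, 0.0]
ft_force: [1.1, 0.2, -0.5]
finger_gap: 0.0506
t 11.6 grasp [ 0.6384 -0.0796  0.1714] yaw -2.4 -> shift cm [-2.68  1.48 10.54] turn [ 0. -0.  0.] j7 0.23
```

```bash
python3 -m jog '[[-2.7,1.5,2,0,0,0,-1],[-2.7,1.5,6,0,0,0,-1],[-2.7,1.5,10.2,0,0,0,-1],[-2.7,1.5,10.5,0,0,0,-1],[-2.7,1.5,10.5,0,0,0,1],[-2.7,1.5,10.5,0,0,0,1],[-2.7,1.5,10.5,0,0,0,1],[-2.7,1.5,10.5,0,0,0,1]]'; python3 -m jog '[[0,0,-5,0,0,0,1],[0,0,-10,0,0,0,1],[2,-4,-13,0,0,0,1],[3,-8,-13,0,0,0,1],[4,-12,-13,0,0,0,1],[5,-16,-13,0,0,0,1],[5,-20,-13,0,0,0,1]]'
cat > find.py <<'E'
from h import *
from scipy.optimize import least_squares
import sys
def find(C,g,z,r=.045):
    rr=np.hypot(C[...,0]-g[0],C[...,1]-g[1]); P=C[(rr<r)&(abs(C[...,2]-z)<.005)]
    if len(P)<15: return None
    o=least_squares(lambda q:(np.hypot(P[:,0]-q[0],P[:,1]-q[1])-q[2]),[g[0],g[1],.025],loss='soft_l1',f_scale=.003).x
    return o.round(4),len(P),np.median(P[:,2]).round(4)
G=dict(sm=(.459,-.0828,.06),blue=(.436,-.173,.06),yel=(.485,-.2626,.06),b1=(.5915,-.3449,.06),b2=(.4763,-.3582,.06),w1bin=(.642,-.183,.065),w2bin=(.652,-.107,.065),D_b1=(.6129,.1701,.1),D_b2=(.5087,.0745,.1),D_s1=(.6086,.0702,.1))
def run(tag,cams=('top','scene'),names=G):
    for n in cams:
        p,d,m=cap(n,n+tag); C=cloud(d,m)
        print(n,{k:find(C,G[k][:2],G[k][2]) for k in names})
        b=cv2.convertScaleAbs(cv2.cvtColor(p,cv2.COLOR_RGB2BGR),alpha=1.5)
        b=b[115:275,160:460] if n=='top' else (b[100:310,150:500] if n=='scene' else b)
        cv2.imwrite(f'pics/{n}{tag}.png',cv2.resize(b,None,fx=780/b.shape[1],fy=780/b.shape[1],interpolation=cv2.INTER_CUBIC))
E
python3 -c "
from find import *
run('4')"
```

```text
time: 12.4
tool_pos: [0.6523, -0.1056, 0.2312]
orientation: [0.001, 0.722, 0.692, 0.001]
ft_force: [0.0, -0.1, -0.1]
finger_gap: 0.0794
time: 13.1
tool_pos: [0.4525, -0.0461, 0.3599]
orientation: [0.0, 0.721, 0.693, 0.001]
ft_force: [-0.6, -0.0, 0.3]
finger_gap: 0.0881
top {'sm': None, 'blue': (array([ 0.4357, -0.1724,  0.0226]), 84, np.float64(0.059)), 'yel': (array([ 0.4852, -0.2622,  0.0227]), 74, np.float64(0.0593)), 'b1': (array([ 0.591 , -0.3449,  0.0278]), 92, np.float64(0.0587)), 'b2': (array([ 0.4755, -0.3585,  0.0282]), 95, np.float64(0.0599)), 'w1bin': (array([ 0.6389, -0.1796,  0.0226]), 80, np.float64(0.064)), 'w2bin': (array([ 0.6483, -0.1016,  0.0227]), 89, np.float64(0.0645)), 'D_b1': None, 'D_b2': None, 'D_s1': None}
scene {'sm': (array([ 0.4594, -0.0835,  0.0226]), 97, np.float64(0.0608)), 'blue': (array([ 0.4359, -0.174 ,  0.0224]), 97, np.float64(0.0604)), 'yel': (array([ 0.4857, -0.263 ,  0.0213]), 97, np.float64(0.0601)), 'b1': (array([ 0.5924, -0.3447,  0.0281]), 141, np.float64(0.0602)), 'b2': (array([ 0.4766, -0.3583,  0.0281]), 128, np.float64(0.0603)), 'w1bin': (array([ 0.6397, -0.1813,  0.0224]), 121, np.float64(0.0649)), 'w2bin': (array([ 0.6495, -0.1033,  0.0226]), 119, np.float64(0.0651)), 'D_b1': None, 'D_b2': None, 'D_s1': None}
```

View pics/top4.png

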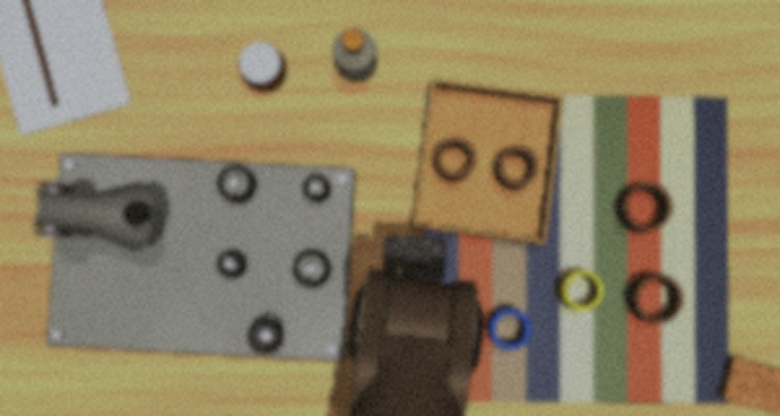

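View pics/scene4.png

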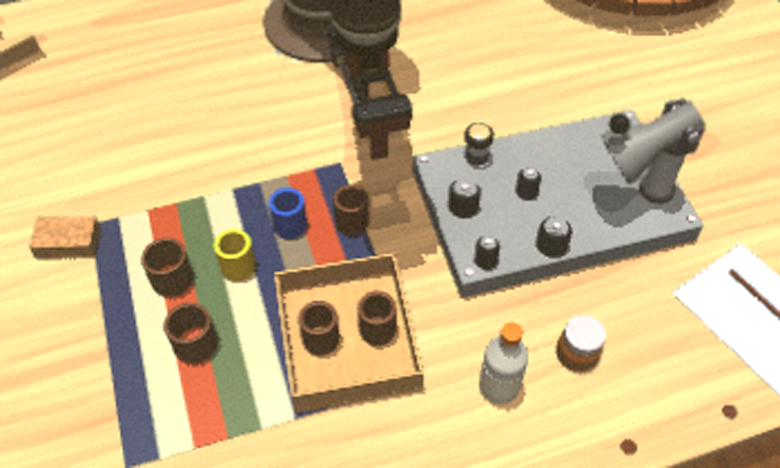

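```bash
python3 -c "
from h import *
go([.5937,-.3468,.15],-2.45)"
```

```text
t 13.2 grasp [ 0.4494 -0.047   0.1966] yaw -2.4 -> shift cm [-29.32  15.66   4.56] turn [-0.1 -0.1  0. ] j7 0.07
```

```bash
python3 -m jog '[[-4,2.2,0,0,0,0,1],[-8.5,4.5,0,0,0,0,1],[-13,6.8,0,0,0,0,1],[-17.3,9.1,1,0,0,0,1],[-21.6,11.4,2,0,0,0,1],[-26,13.8,3,0,0,0,1],[-29.3,15.6,4,0,0,0,1],[-29.3,15.6,4.5,0,0,0,1]]'
python3 - <<'E'
from find import *
go([.5937,-.3468,.05],-2.45)
run('5',('wrist','scene'),['b1','b2'])
E
```

```text
time: 14.0
tool_pos: [0.5977, -0.3522, 0.3131]
orientation: [0.001, 0.723, 0.69, -0.001]
ft_force: [-0.5, 0.1, -0.0]
finger_gap: 0.0876
t 14.0 grasp [ 0.5977 -0.3529  0.1501] yaw -2.7 -> shift cm [ 0.56 -0.43 10.01] turn [-0.   0.2 -0.2] j7 0.69
wrist {'b1': (array([ 0.5912, -0.3466,  0.0276]), 1922, np.float64(0.0596)), 'b2': (array([ 0.4769, -0.3597,  0.0277]), 1947, np.float64(0.0595))}
scene {'b1': (array([ 0.5912, -0.3451,  0.0286]), 82, np.float64(0.0598)), 'b2': (array([ 0.4747, -0.3581,  0.0295]), 42, np.float64(0.0598))}
```

View pics/wrist5.png

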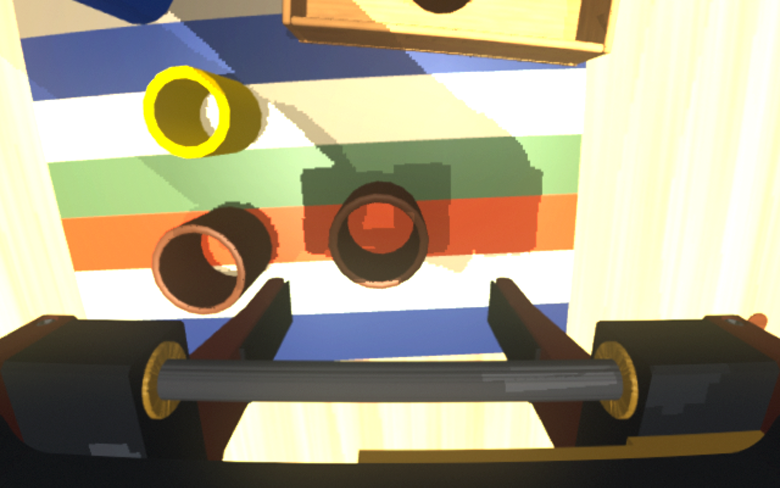

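```bash
python3 -c "
from h import *
go([.5925,-.3466,.05],-2.45)"; python3 -m jog '[[0,0,3,0,0,0,1]]'; python3 -c "
from h import *
go([.5925,-.3466,.05],-2.45)"
```

```text
t 14.1 grasp [ 0.5972 -0.3476  0.1501] yaw -2.5 -> shift cm [ 0.08 -0.48 10.01] turn [-0.1 -0.  -0.1] j7 0.69
time: 14.2
tool_pos: [0.5989, -0.347, 0.2882]
orientation: [0.003, 0.722, 0.692, 0.002]
ft_force: [1.1, -0.5, 0.9]
finger_gap: 0.088
t 14.2 grasp [ 0.6    -0.3474  0.1252] yaw -2.4 -> shift cm [ 0.03 -0.69  7.51] turn [0.4 0.1 0.1] j7 0.71
```

```bash
python3 -m jog '[[0,-0.5,0,0,0,0,1],[0,-0.5,4,0,0,0,1],[0,-0.5,7.2,0,0,0,1],[0,-0.5,7.2,0,0,0,1]]'; python3 -c "
from h import *
go([.5925,-.3466,.05],-2.45)"; python3 -m jog '[[0,0,0,0,0,0,-1],[0,0,0,0,0,0,-1],[0,0,0,0,0,0,-1],[0,0,0,0,0,0,-1]]'; python3 -c "
from h import *
go([.5925,-.3466,.05],-2.45)"
```

```text
time: 14.6
tool_pos: [0.5914, -0.3442, 0.2096]
orientation: [-0.003, 0.721, 0.692, -0.001]
ft_force: [-0.6, 1.2, -0.2]
finger_gap: 0.0881
t 14.6 grasp [ 0.5906 -0.3436  0.0466] yaw -2.3 -> shift cm [-0.24  0.12 -0.34] turn [-0.3 -0.2  0.1] j7 0.74
time: 15.0
tool_pos: [0.5928, -0.3467, 0.2139]
orientation: [0.001, 0.722, 0.692, 0.0]
ft_force: [-1.5, 0.2, 6.7]
finger_gap: 0.0609
t 15.0 grasp [ 0.5931 -0.3469  0.0509] yaw -2.4 -> shift cm [ 0.01 -0.03  0.09] turn [0.1 0.  0. ] j7 0.74
```

```bash
python3 -m jog '[[0,0,-5,0,0,0,-1],[0,0,-10,0,0,0,-1],[4,0,-11.5,0,0,0,-1],[9,0,-11.5,0,0,0,-1],[14,0,-11.5,0,0,0,-1],[19,-0.2,-11.5,0,0,0,-1],[24,-0.3,-11.5,0,0,0,-1],[28,-0.4,-11.5,0,0,0,-1]]'; python3 -c "
from h import *
go([.6144,.169,.165],-17.5)"
```

```text
time: 15.8
tool_pos: [0.6002, -0.0633, 0.3278]
orientation: [-0.0, 0.721, 0.693, 0.001]
ft_force: [0.6, 0.1, -0.8]
finger_gap: 0.0607
t 15.8 grasp [ 0.6003 -0.0631  0.1648] yaw -2.3 -> shift cm [2.327e+01 4.800e-01 1.000e-02] turn [ 0.  -0.1 15.2] j7 0.25
```

```bash
python3 -m jog '[[4.5,0,0,0,0,3,-1],[9,0.2,0,0,0,7,-1],[14,0.3,0,0,0,11,-1],[19,0.4,0,0,0,15,-1],[23,0.5,0,0,0,15.2,-1],[23,0.5,0,0,0,15.2,-1]]'
python3 - <<'E'
from find import *
go([.6144,.169,.092],-17.5)
G['D_b1']=(.6129,.1701,.174); G['d']=(.6129,.1701,.082)
run('6',('top','scene','wrist'),['D_b1','b2','sm'])
go([.6144,.169,.092],-17.5)
E
```

```text
time: 16.4
tool_pos: [0.6144, 0.1712, 0.3269]
orientation: [-0.002, 0.804, 0.594, 0.001]
ft_force: [-0.0, -0.2, -1.2]
finger_gap: 0.0605
t 16.4 grasp [0.6143 0.1717 0.1639] yaw -17.1 -> shift cm [-0.23  0.08  7.19] turn [-0.1 -0.2  0.4] j7 -0.35
top {'D_b1': (array([0.6133, 0.1699, 0.0255]), 24, np.float64(0.1725)), 'b2': (array([ 0.4755, -0.3585,  0.0278]), 93, np.float64(0.0591)), 'sm': (array([ 0.4584, -0.0821,  0.0225]), 78, np.float64(0.0598))}
scene {'D_b1': (array([0.6189, 0.1769, 0.0381]), 41, np.float64(0.1726)), 'b2': (array([ 0.4768, -0.3583,  0.0283]), 125, np.float64(0.06)), 'sm': (array([ 0.4595, -0.0835,  0.0225]), 98, np.float64(0.0606))}
wrist {'D_b1': (array([0.6152, 0.1639, 0.0285]), 4095, np.float64(0.1731)), 'b2': None, 'sm': None}
t 16.55 grasp [0.615  0.1624 0.1645] yaw -17.6 -> shift cm [ 0.61 -0.26  7.25] turn [ 0.   0.  -0.1] j7 -0.35
```

View pics/scene6.png

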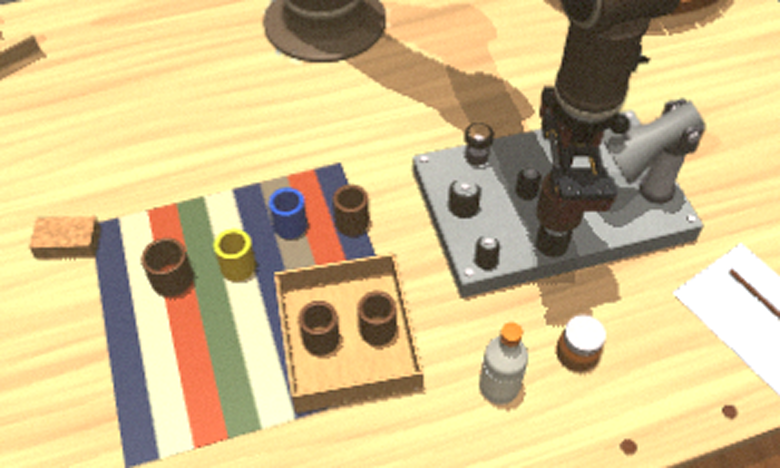

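View pics/wrist6.png

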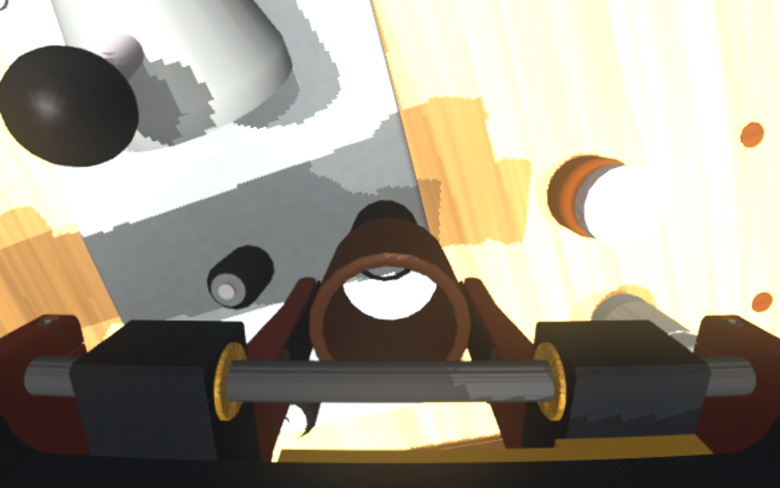

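```bash
python3 -m jog '[[0,0,2,0,0,0,-1],[0,0,2,0,0,0,-1],[0,0,2,0,0,0,-1]]'
python3 - <<'E'
from find import *
go([.6144,.169,.092],-17.5)
G['D_b1']=(.615,.165,.154); G['d']=(.6144,.169,.082)
p,d,m=cap('wrist','w7'); C=cloud(d,m)
print(find(C,(.615,.165),.152))
S=(np.hypot(C[...,0]-.6144,C[...,1]-.169)<.03)&(C[...,2]<.09)&(C[...,2]>.035)
P=C[S]; print(len(P),P.mean(0))
go([.6144,.169,.092],-17.5)
E
```

```text
time: 16.85
tool_pos: [0.6152, 0.1614, 0.3074]
orientation: [0.0, 0.808, 0.589, -0.0]
ft_force: [0.4, -0.1, -0.2]
finger_gap: 0.0607
t 16.85 grasp [0.6151 0.1613 0.1444] yaw -17.8 -> shift cm [ 0.71 -0.3   5.24] turn [-0.   0.  -0.3] j7 -0.34
(array([0.6156, 0.1615, 0.0282]), 4259, np.float64(0.153))
2131 [0.61603852 0.17764642 0.05180381]
t 16.9 grasp [0.6154 0.1617 0.1449] yaw -17.7 -> shift cm [ 0.67 -0.32  5.29] turn [ 0.  -0.  -0.2] j7 -0.34
```

View pics/w7.png

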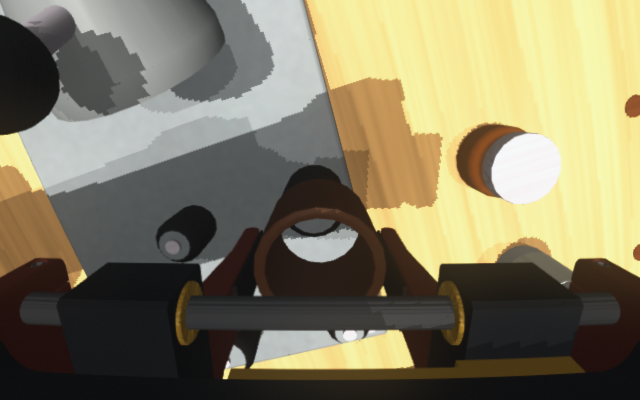

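```bash
python3 -m jog '[[0.7,-0.3,0,0,0,0,-1],[0.7,-0.3,0,0,0,0,-1],[0.7,-0.3,0,0,0,0,-1],[0.7,-0.3,1,0,0,0,-1],[0.7,-0.3,2,0,0,0,-1],[0.7,-0.3,2,0,0,0,-1]]'
python3 - <<'E'
from h import *
go([.6144,.169,.091],-17.5); print(st()[2]['ft_force'])
E
```

```text
time: 17.5
tool_pos: [0.6136, 0.1706, 0.285]
orientation: [-0.0, 0.807, 0.59, -0.002]
ft_force: [0.1, -0.2, -1.0]
finger_gap: 0.0607
t 17.5 grasp [0.6131 0.1704 0.122 ] yaw -17.6 -> shift cm [-0.12  0.13  3.1 ] turn [-0.1  0.1 -0.1] j7 -0.34
[ 0.07645995 -0.20902303 -0.96429311]
```

```bash
python3 -m jog '[[-0.1,0.1,0.7,0,0,0,-1],[-0.1,0.1,1.4,0,0,0,-1],[-0.1,0.1,2.1,0,0,0,-1],[-0.1,0.1,2.8,0,0,0,-1],[-0.1,0.1,3.1,0,0,0,-1],[-0.1,0.1,3.1,0,0,0,-1]]'
python3 - <<'E'
from h import *
go([.6144,.169,.091],-17.5); print(st()[2]['ft_force'])
E
```

```text
time: 18.1
tool_pos: [0.6148, 0.1694, 0.2555]
orientation: [-0.0, 0.807, 0.59, -0.0]
ft_force: [0.3, 0.7, -1.0]
finger_gap: 0.0607
t 18.1 grasp [0.6147 0.1693 0.0925] yaw -17.6 -> shift cm [-0.05 -0.03  0.15] turn [-0.   0.  -0.1] j7 -0.32
[ 0.25823771  0.74016337 -1.04318576]
```

```bash
python3 -m jog '[[0,0,0.1,0,0,0,1],[0,0,0.1,0,0,0,1],[0,0,0.1,0,0,0,1],[0,0,-3,0,0,0,1],[0,0,-7,0,0,0,1],[-4,0,-10,0,0,-5,1],[-9,0,-10,0,0,-10,1],[-14,0,-10,0,0,-15,1]]'
python3 - <<'E'
from find import *
G['D_b1']=(.613,.17,.1)
run('8',('top','scene','wrist'),['D_b1','b2','sm'])
go([.4785,-.3595,.16],-2.45)
E
```

```text
time: 18.9
tool_pos: [0.5722, 0.0349, 0.3576]
orientation: [0.001, 0.721, 0.693, 0.001]
ft_force: [-0.2, -1.0, 0.4]
finger_gap: 0.0876
top {'D_b1': (array([0.6144, 0.1706, 0.0276]), 85, np.float64(0.1)), 'b2': (array([ 0.4757, -0.3586,  0.0281]), 97, np.float64(0.0589)), 'sm': (array([ 0.4586, -0.0822,  0.0225]), 80, np.float64(0.0593))}
scene {'D_b1': (array([0.6151, 0.1688, 0.0278]), 126, np.float64(0.1006)), 'b2': (array([ 0.4763, -0.3583,  0.0281]), 124, np.float64(0.0597)), 'sm': (array([ 0.4597, -0.0836,  0.0226]), 101, np.float64(0.0607))}
wrist {'D_b1': (array([0.6146, 0.1676, 0.0275]), 1257, np.float64(0.0995)), 'b2': None, 'sm': (array([-22.511 , -23.8891,  33.1043]), 63, np.float64(0.0592))}
t 19.05 grasp [0.5721 0.0319 0.1943] yaw -3.0 -> shift cm [-39.57  -7.28   3.41] turn [ 0.1 -0.  -0.5] j7 0.04
```

View pics/scene8.png

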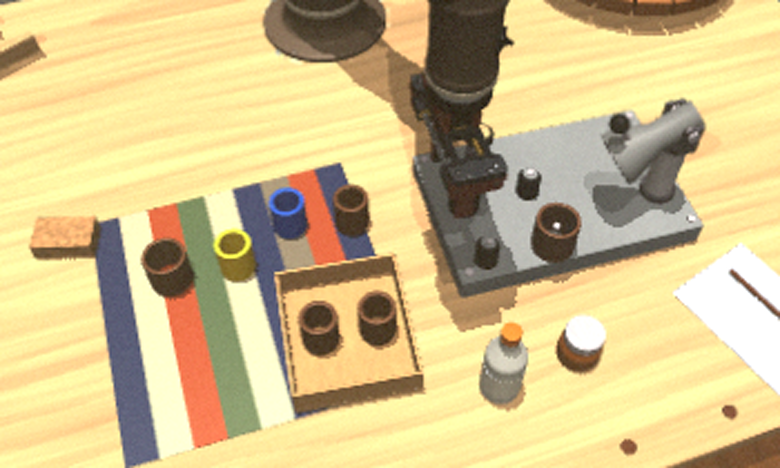

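```bash
python3 -m jog '[[-4.5,-0.8,0,0,0,0,1],[-9.5,-1.7,0,0,0,0,1],[-14.5,-2.7,0,0,0,0,1],[-19.5,-3.6,0,0,0,0,1],[-24.5,-4.5,1,0,0,0,1],[-29.4,-5.4,2,0,0,0,1],[-34,-6.3,3,0,0,0,1],[-38,-7,3.4,0,0,0,1]]'; python3 -m jog '[[-1.2,0,0,0,0,0,1],[-1.2,0,0,0,0,0,1],[-1.2,0,0,0,0,0,1]]'
python3 - <<'E'
from find import *
go([.4777,-.3598,.05],-2.45)
run('9',('scene','wrist'),['b2','yel'])
go([.4777,-.3598,.05],-2.45)
E
```

```text
time: 19.85
tool_pos: [0.4854, -0.3415, 0.3213]
orientation: [-0.0, 0.723, 0.691, 0.0]
ft_force: [0.4, 0.2, 0.6]
finger_gap: 0.0879
time: 20.15
tool_pos: [0.4859, -0.3507, 0.3219]
orientation: [-0.0, 0.723, 0.691, 0.001]
ft_force: [-0.3, 0.4, 0.2]
finger_gap: 0.0879
t 20.15 grasp [ 0.486  -0.3505  0.1589] yaw -2.5 -> shift cm [-0.96 -0.78 10.89] turn [ 0.  -0.1 -0.1] j7 0.81
scene {'b2': (array([ 0.4761, -0.3583,  0.0284]), 104, np.float64(0.0605)), 'yel': (array([ 0.4859, -0.2626,  0.0216]), 98, np.float64(0.0604))}
wrist {'b2': (array([ 0.4757, -0.3597,  0.0276]), 1741, np.float64(0.0596)), 'yel': (array([ 0.485 , -0.2651,  0.0223]), 1973, np.float64(0.0596))}
t 20.25 grasp [ 0.4862 -0.3499  0.1591] yaw -2.4 -> shift cm [-1.02 -0.8  10.9 ] turn [ 0.  -0.1  0. ] j7 0.81
```

```bash
python3 -m jog '[[-1,-0.85,3,0,0,0,1],[-1,-0.85,7,0,0,0,1],[-1,-0.85,10.8,0,0,0,1],[-1,-0.85,10.8,0,0,0,1],[-1,-0.85,10.8,0,0,0,-1],[-1,-0.85,10.8,0,0,0,-1],[-1,-0.85,10.8,0,0,0,-1],[-1,-0.85,10.8,0,0,0,-1]]';python3 - <<'E'
from find import *
go([.5105,.0735,.17],-2.45)
E
```

```text
time: 21.05
tool_pos: [0.4763, -0.3623, 0.216]
orientation: [0.001, 0.723, 0.691, 0.001]
ft_force: [-1.0, 1.3, 7.7]
finger_gap: 0.0626
t 21.05 grasp [ 0.4767 -0.3624  0.053 ] yaw -2.6 -> shift cm [ 43.68   1.46 -11.74] turn [ 0.2  0.1 -0.2] j7 0.91
```

```bash
python3 -m jog '[[0,0,0,0,0,0,-1],[0,0,-5,0,0,0,-1],[0,0,-10,0,0,0,-1],[4,0,-11.7,0,0,0,-1],[9,0.3,-11.7,0,0,0,-1],[14,0.4,-11.7,0,0,0,-1],[19,0.6,-11.7,0,0,0,-1],[23,0.8,-11.7,0,0,0,-1]]';python3 - <<'E'
from find import *
go([.5105,.0735,.17],-2.45)
E
```

```text
time: 21.85
tool_pos: [0.4941, -0.1299, 0.3319]
orientation: [-0.0, 0.723, 0.691, 0.001]
ft_force: [1.0, 0.2, -0.3]
finger_gap: 0.0623
t 21.85 grasp [ 0.4943 -0.1297  0.1689] yaw -2.6 -> shift cm [20.39  0.73 -0.09] turn [ 0.1 -0.1 -0.1] j7 0.37
```

```bash
python3 -m jog '[[4.5,0,0,0,0,0,-1],[9.5,0.3,0,0,0,0,-1],[14.5,0.5,0,0,0,0,-1],[19,0.6,0,0,0,0,-1],[20,0.7,2,0,0,0,-1],[20,0.7,2.2,0,0,0,-1],[20,0.7,2.2,0,0,0,-1],[20,0.7,2.2,0,0,0,-1]]';python3 - <<'E'
from find import *
go([.5105,.0735,.092],-2.45)
p,d,m=cap('wrist','w10'); C=cloud(d,m)
g=st()[0]; print('rim',find(C,g[:2],.155,.05),find(C,g[:2],.150,.05))
go([.5105,.0735,.092],-2.45)
E
```

```text
time: 22.65
tool_pos: [0.5106, 0.065, 0.3099]
orientation: [0.0, 0.724, 0.69, 0.0]
ft_force: [0.2, -0.4, -0.2]
finger_gap: 0.0628
t 22.65 grasp [0.5107 0.065  0.1469] yaw -2.8 -> shift cm [ 0.85 -0.05  5.49] turn [ 0.   0.  -0.3] j7 -0.02
rim (array([0.5109, 0.0672, 0.0285]), 4342, np.float64(0.1537)) (array([0.511 , 0.0684, 0.0278]), 4840, np.float64(0.1533))
t 22.7 grasp [0.5108 0.065  0.147 ] yaw -2.8 -> shift cm [ 0.84 -0.06  5.5 ] turn [ 0.1 -0.  -0.4] j7 -0.02
```

View pics/w10.png

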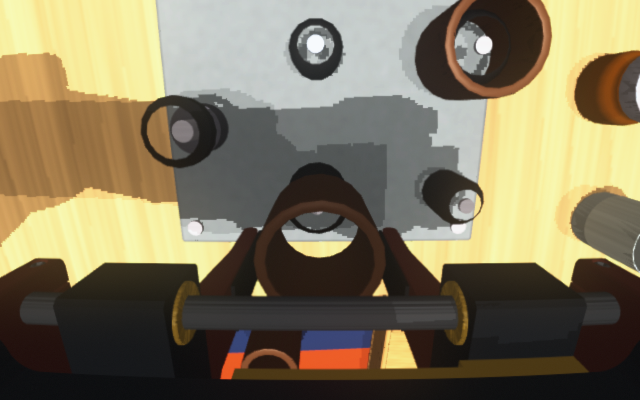

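```bash
python3 -m jog '[[0.6,-0.05,0,0,0,0,-1],[0.6,-0.05,0,0,0,0,-1],[0.6,-0.05,0.6,0,0,0,-1],[0.6,-0.05,1.2,0,0,0,-1],[0.6,-0.05,1.8,0,0,0,-1],[0.6,-0.05,2.4,0,0,0,-1],[0.6,-0.05,2.4,0,0,0,-1]]';python3 - <<'E'
from find import *
go([.5105,.0710,.093],-2.45);print(st()[2]['ft_force'])
E
```

```text
time: 23.4
tool_pos: [0.5098, 0.0728, 0.284]
orientation: [-0.0, 0.723, 0.691, -0.001]
ft_force: [0.1, 0.0, 0.1]
finger_gap: 0.0622
t 23.4 grasp [0.5095 0.0727 0.121 ] yaw -2.6 -> shift cm [-0.17  0.08  2.8 ] turn [-0.1  0.  -0.2] j7 -0.01
[0.09724373 0.02872732 0.0563722 ]
```

```bash
python3 -m jog '[[-0.15,0.05,0.7,0,0,0,-1],[-0.15,0.05,1.4,0,0,0,-1],[-0.15,0.05,2.1,0,0,0,-1],[-0.15,0.05,2.7,0,0,0,-1],[-0.15,0.05,2.9,0,0,0,-1],[-0.15,0.05,2.9,0,0,0,-1]]'
python3 - <<'E'
from h import *
go([.5105,.0710,.093],-2.45); print(st()[2]['ft_force'])
E
```

```text
time: 24.0
tool_pos: [0.5106, 0.0713, 0.2561]
orientation: [-0.0, 0.723, 0.691, -0.0]
ft_force: [0.9, -0.0, -0.3]
finger_gap: 0.0624
t 24.0 grasp [0.5105 0.0713 0.0931] yaw -2.6 -> shift cm [-0.03 -0.01  0.01] turn [-0.  -0.  -0.2] j7 0.02
[ 0.85332444 -0.0439402  -0.34188081]
```

```bash
python3 -m jog '[[0,0,0,0,0,0,1],[0,0,0,0,0,0,1],[0,0,0,0,0,0,1],[0,0,-3,0,0,0,1],[0,0,-7,0,0,0,1],[-4,-1,-8,0,0,0,1],[-9,-2.5,-8,0,0,0,1],[-12,-4,-8,0,0,0,1]]'; python3 -m jog '[[-0.5,-0.5,0,0,0,0,1],[-0.5,-0.5,0,0,0,0,1]]'
python3 - <<'E'
from find import *
G['D_b2']=(.51,.0735,.1)
run('11',('top','scene','wrist'),['D_b2','D_b1','sm'])
go([.4605,-.0845,.05],-2.45)
E
```

```text
time: 24.8
tool_pos: [0.4645, -0.0492, 0.3368]
orientation: [0.001, 0.724, 0.69, 0.001]
ft_force: [0.2, -0.2, -0.5]
finger_gap: 0.0878
time: 25.0
tool_pos: [0.4594, -0.0523, 0.3364]
orientation: [-0.0, 0.724, 0.69, 0.0]
ft_force: [-0.5, 0.9, -0.6]
finger_gap: 0.0874
top {'D_b2': (array([0.5104, 0.0748, 0.028 ]), 90, np.float64(0.0991)), 'D_b1': (array([0.6144, 0.1702, 0.0277]), 93, np.float64(0.0993)), 'sm': None}
scene {'D_b2': (array([0.5108, 0.0733, 0.0279]), 115, np.float64(0.1001)), 'D_b1': (array([0.6149, 0.1689, 0.0279]), 126, np.float64(0.1002)), 'sm': (array([ 0.4589, -0.0832,  0.0226]), 95, np.float64(0.0606))}
wrist {'D_b2': (array([0.5101, 0.0721, 0.0274]), 1867, np.float64(0.0995)), 'D_b1': None, 'sm': (array([ 0.4589, -0.0832,  0.0223]), 1372, np.float64(0.0597))}
t 25.15 grasp [ 0.4607 -0.0501  0.1731] yaw -2.5 -> shift cm [-3.44  0.13 12.31] turn [ 0.  -0.  -0.1] j7 0.16
```

View pics/wrist11.png

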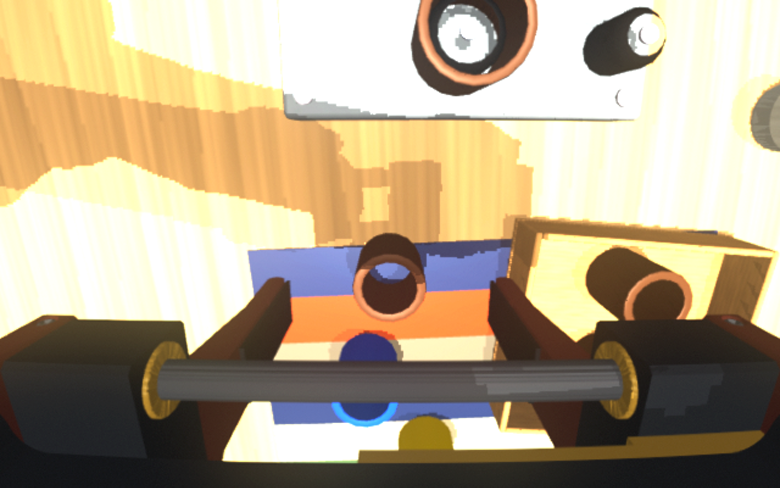

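```bash
python3 -m jog '[[-3.3,0.1,3,0,0,0,1],[-3.3,0.1,7,0,0,0,1],[-3.3,0.1,11,0,0,0,1],[-3.3,0.1,12.1,0,0,0,1],[-3.3,0.1,12.1,0,0,0,1]]';python3 - <<'E'
from find import *
go([.4598,-.0837,.05],-2.45)
E
python3 -m jog '[[0,0,0,0,0,0,-1],[0,0,0,0,0,0,-1],[0,0,0,0,0,0,-1],[0,0,0,0,0,0,-1],[0,0,0,0,0,0,-1]]';python3 - <<'E'
from find import *
go([.6103,.0690,.17],-2.45)
E
```

```text
time: 25.65
tool_pos: [0.4594, -0.0837, 0.2139]
orientation: [-0.001, 0.723, 0.691, -0.001]
ft_force: [0.5, -0.2, 0.3]
finger_gap: 0.0876
t 25.65 grasp [ 0.4588 -0.0838  0.0509] yaw -2.6 -> shift cm [0.   0.04 0.09] turn [-0.2  0.  -0.1] j7 0.42
time: 26.15
tool_pos: [0.4596, -0.0844, 0.2157]
orientation: [0.0, 0.723, 0.691, 0.0]
ft_force: [-0.5, 0.5, 1.9]
finger_gap: 0.0516
t 26.15 grasp [ 0.4597 -0.0843  0.0527] yaw -2.6 -> shift cm [ 16.01  14.37 -11.71] turn [ 0.1 -0.  -0.2] j7 0.42
```

```bash
python3 -m jog '[[0,0,-5,0,0,0,-1],[0,0,-10,0,0,0,-1],[2,2,-11.7,0,0,0,-1],[5,5,-11.7,0,0,0,-1],[8.5,8,-11.7,0,0,0,-1],[12,11,-11.7,0,0,0,-1],[15.5,14,-11.7,0,0,0,-1],[16,14.4,-11.7,0,0,0,-1]]';python3 -m jog '[[0,0,2,0,0,0,-1],[0,0,2.2,0,0,0,-1],[0,0,2.2,0,0,0,-1],[0,0,2.2,0,0,0,-1]]';python3 - <<'E'
from find import *
p,d,m=cap('wrist','w12'); C=cloud(d,m)
g=st()[0]; print('rim',find(C,g[:2],.155,.04),find(C,g[:2],.150,.04))
go([.6103,.0692,.092],-2.45)
E
```

```text
time: 26.95
tool_pos: [0.6129, 0.0745, 0.3314]
orientation: [-0.0, 0.721, 0.693, 0.001]
ft_force: [0.1, 1.4, -1.9]
finger_gap: 0.0508
time: 27.35
tool_pos: [0.6105, 0.068, 0.3109]
orientation: [0.0, 0.723, 0.69, 0.0]
ft_force: [0.2, 0.6, -0.7]
finger_gap: 0.0509
rim (array([0.6108, 0.0694, 0.0227]), 4230, np.float64(0.1547)) (array([0.6108, 0.0709, 0.0223]), 3601, np.float64(0.1537))
t 27.4 grasp [0.6108 0.0681 0.1481] yaw -2.7 -> shift cm [ 0.11 -0.04  5.61] turn [ 0.1 -0.  -0.2] j7 0.06
```

View pics/w12.png

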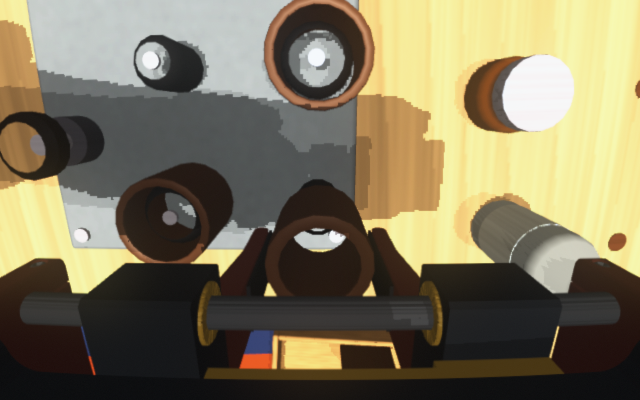

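```bash
python3 -m jog '[[0,-0.05,0.7,0,0,0,-1],[0,-0.05,1.4,0,0,0,-1],[0,-0.05,2.1,0,0,0,-1],[0,-0.05,2.8,0,0,0,-1],[0,-0.05,2.8,0,0,0,-1]]';python3 - <<'E'
from find import *
go([.6103,.0682,.0935],-2.45);print(st()[2]['ft_force'])
E
```

```text
time: 27.9
tool_pos: [0.6097, 0.0688, 0.2808]
orientation: [-0.001, 0.723, 0.691, -0.001]
ft_force: [0.1, 0.1, -0.8]
finger_gap: 0.0511
t 27.9 grasp [0.6093 0.0687 0.1178] yaw -2.6 -> shift cm [-0.05  0.07  2.43] turn [-0.1  0.  -0.2] j7 0.08
[ 0.08823299  0.14715338 -0.76288984]
```

```bash
python3 -m jog '[[0,0.05,0.7,0,0,0,-1],[0,0.05,1.4,0,0,0,-1],[0,0.05,2.1,0,0,0,-1],[0,0.05,2.4,0,0,0,-1],[0,0.05,2.5,0,0,0,-1],[0,0.05,2.5,0,0,0,-1]]';python3 - <<'E'
from find import *
go([.6103,.0682,.0935],-2.45);print(st()[2]['ft_force'])
E
```

```text
time: 28.5
tool_pos: [0.6106, 0.0687, 0.257]
orientation: [-0.0, 0.723, 0.691, -0.0]
ft_force: [0.1, 0.3, -0.7]
finger_gap: 0.0508
t 28.5 grasp [0.6106 0.0686 0.094 ] yaw -2.6 -> shift cm [-0.05 -0.03  0.05] turn [-0.   0.  -0.2] j7 0.1
[ 0.10155152  0.31032032 -0.7452848 ]
```

```bash
python3 -m jog '[[0,0,0,0,0,0,0.7],[0,0,0,0,0,0,0.7],[0,0,0,0,0,0,0.7],[0,0,-3,0,0,0,0.7],[0,0,-7,0,0,0,0.7],[0,-4,-8,0,0,0,-1],[1,-9,-8,0,0,0,-1],[3,-14,-8,0,0,0,-1]]'; python3 -m jog '[[2,-4,0,0,0,0,-1],[2,-4,0,0,0,0,-1],[2,-4,0,0,0,0,-1],[2,-4,0,0,0,0,-1],[2,-4,0,0,0,0,-1]]'
python3 - <<'E'
from find import *
run('13',('top','scene','wrist'),['D_b1','D_b2','D_s1','w1bin','w2bin'])
for n in ('scene','wrist'):
    m=env.camera_model(n); d=np.load(f'pics/{n}13.npz'); m['origin']=d['o']; m['orientation']=d['q']
    C=cloud(d['d'],m); P=C[(np.hypot(C[...,0]-.428,C[...,1]-.127)<.04)&(abs(C[...,2]-.094)<.006)]; print(n,len(P),P.mean(0) if len(P) else 0,(P.max(0)+P.min(0))/2 if len(P) else 0)
go([.4280,.1272,.13],-2.45)
E
```

```text
time: 29.3
tool_pos: [0.4751, 0.1021, 0.3375]
orientation: [0.0, 0.724, 0.69, 0.001]
ft_force: [-0.4, 0.3, 0.1]
finger_gap: 0.0541
time: 29.8
tool_pos: [0.4386, 0.1243, 0.3373]
orientation: [0.0, 0.724, 0.69, 0.0]
ft_force: [-1.0, -0.2, 0.3]
finger_gap: 0.0141
top {'D_b1': (array([0.6145, 0.1703, 0.0277]), 95, np.float64(0.0988)), 'D_b2': (array([0.51  , 0.0744, 0.0279]), 89, np.float64(0.0989)), 'D_s1': (array([0.6101, 0.0707, 0.0225]), 91, np.float64(0.099)), 'w1bin': (array([ 0.6392, -0.1797,  0.0224]), 82, np.float64(0.0645)), 'w2bin': (array([ 0.6486, -0.1014,  0.0229]), 79, np.float64(0.0649))}
scene {'D_b1': (array([0.6151, 0.169 , 0.028 ]), 127, np.float64(0.1001)), 'D_b2': (array([0.5107, 0.0732, 0.0278]), 116, np.float64(0.1003)), 'D_s1': (array([0.6107, 0.0686, 0.0223]), 116, np.float64(0.1008)), 'w1bin': (array([ 0.6396, -0.1812,  0.0226]), 120, np.float64(0.0651)), 'w2bin': (array([ 0.6496, -0.1035,  0.0226]), 114, np.float64(0.0653))}
wrist {'D_b1': (array([0.6134, 0.1687, 0.0277]), 2662, np.float64(0.0994)), 'D_b2': (array([0.5099, 0.0741, 0.0277]), 1090, np.float64(0.0995)), 'D_s1': (array([0.6088, 0.0702, 0.0219]), 1525, np.float64(0.0994)), 'w1bin': None, 'w2bin': None}
scene 64 [0.43214372 0.1230296  0.0938681 ] [0.42617495 0.12690726 0.09377919]
wrist 1197 [0.42709961 0.13170635 0.09369741] [0.42661537 0.12725797 0.09275551]
t 29.95 grasp [0.4381 0.1242 0.174 ] yaw -2.7 -> shift cm [ 0.24 -1.03  4.4 ] turn [ 0.   0.  -0.3] j7 -0.25
```

View pics/scene13.png

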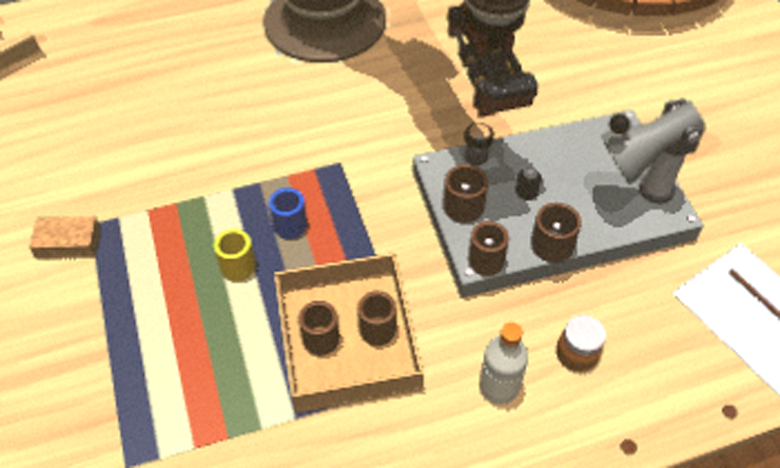

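View pics/wrist13.png

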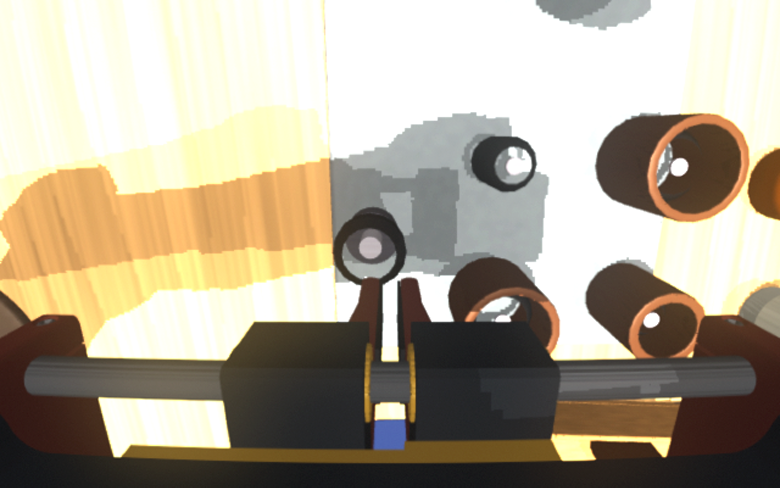

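```bash
python3 -m jog '[[0.25,-1.05,2,0,0,0,-1],[0.25,-1.05,4.5,0,0,0,-1],[0.25,-1.05,5.2,0,0,0,-1],[0.25,-1.05,5.2,0,0,0,-1]]';python3 - <<'E'
from find import *
go([.4277,.1273,.095],-2.45);print(st()[2]['ft_force'],st()[2]['finger_gap'])
E
```

```text
time: 30.35
tool_pos: [0.4272, 0.1275, 0.2845]
orientation: [0.0, 0.724, 0.69, -0.001]
ft_force: [0.0, 0.4, 0.7]
finger_gap: 0.0003
t 30.35 grasp [0.4269 0.1272 0.1215] yaw -2.7 -> shift cm [-0.01  0.05  2.65] turn [-0.1  0.1 -0.2] j7 -0.19
[0.02819091 0.44741753 0.73911419] 0.00028254677285099414
```

```bash
python3 -m jog '[[0,0,0.7,0,0,0,-1],[0,0,1.4,0,0,0,-1],[0,0,2.1,0,0,0,-1],[0,0,2.6,0,0,0,-1],[0,0,2.8,0,0,0,-1],[0,0,2.8,0,0,0,-1]]';python3 - <<'E'
from find import *
go([.4277,.1273,.095],-2.45);print(st()[2]['ft_force'],st()[2]['finger_gap'])
E
```

```text
time: 30.95
tool_pos: [0.4281, 0.1278, 0.2583]
orientation: [0.0, 0.723, 0.69, 0.001]
ft_force: [-2.6, -1.9, 16.5]
finger_gap: 0.0004
t 30.95 grasp [0.4284 0.128  0.0953] yaw -2.7 -> shift cm [-0.05 -0.04  0.03] turn [ 0.1 -0.1 -0.2] j7 -0.15
[-2.56438667 -1.86537645 16.54492591] 0.00041610643721115407
```

```bash
python3 -m jog '[[0,0,0.1,0,0,0,-1],[0,0,0.1,0,0,0,-1],[0,0,0.1,0,0,0,-1]]'; python3 -m jog '[[0,0,-2,0,0,0,-1],[0,0,-6,0,0,0,-1],[-2,-2,-11,0,0,0,-1],[-7,-4,-16,0,0,0,-1],[-11,-4,-18,0,0,0,-1],[-15,-4,-18,0,0,0,-1],[-15,-4,-18,0,0,0,-1]]'
python3 - <<'E'
from find import *
from scipy.optimize import least_squares
run('14',('top','scene'))
for n in ['top','scene']:
    m=env.camera_model(n); d=np.load(f'pics/{n}14.npz'); C=cloud(d['d'],m)
    P=C[(np.hypot(C[...,0]-.428,C[...,1]-.127)<.02)&(C[...,2]>.06)]; print('plunger top z',np.percentile(P[:,2],[50,90]),len(P))
    P=C[(np.linalg.norm(C-[.566,.2625,.212],axis=2)<.022)&(C[...,2]>.2)]
    q=least_squares(lambda q:np.linalg.norm(P-q,axis=1)-.014,P.mean(0)-[0,0,.01],loss='soft_l1',f_scale=.002).x
    d=q-[.572,.3615,.19]; h=np.hypot(*d[:2]); print('knob',q,'tilt',np.arctan2(70,75)-np.arctan2(d[2],h),'sw deg',np.degrees(np.arctan2(d[1],d[0]))+92.45)
print(st()[0],st()[2]['ft_force'],st()[2]['time'])
E
```

```text
time: 31.25
tool_pos: [0.4281, 0.1277, 0.258]
orientation: [-0.0, 0.723, 0.69, 0.002]
ft_force: [-5.8, -3.5, 29.9]
finger_gap: 0.0002
time: 31.95
tool_pos: [0.3797, -0.0245, 0.4376]
orientation: [-0.0, 0.725, 0.689, 0.002]
ft_force: [0.0, 0.2, 0.2]
finger_gap: 0.0007
top {'sm': None, 'blue': (array([ 0.4361, -0.1726,  0.0226]), 77, np.float64(0.0592)), 'yel': (array([ 0.4849, -0.2624,  0.0224]), 82, np.float64(0.0596)), 'b1': None, 'b2': None, 'w1bin': (array([ 0.6392, -0.1799,  0.0223]), 81, np.float64(0.0643)), 'w2bin': (array([ 0.6485, -0.1016,  0.0229]), 79, np.float64(0.0647)), 'D_b1': (array([0.6143, 0.1706, 0.0276]), 96, np.float64(0.0988)), 'D_b2': (array([0.51  , 0.0747, 0.028 ]), 96, np.float64(0.0992)), 'D_s1': (array([0.6101, 0.0704, 0.0225]), 88, np.float64(0.0994))}
scene {'sm': None, 'blue': (array([ 0.4364, -0.1741,  0.0225]), 106, np.float64(0.0606)), 'yel': (array([ 0.4859, -0.263 ,  0.0216]), 101, np.float64(0.0604)), 'b1': None, 'b2': None, 'w1bin': (array([ 0.6395, -0.1812,  0.0226]), 118, np.float64(0.0652)), 'w2bin': (array([ 0.6495, -0.1035,  0.0225]), 118, np.float64(0.0657)), 'D_b1': (array([0.615 , 0.169 , 0.0282]), 129, np.float64(0.1004)), 'D_b2': (array([0.5109, 0.0735, 0.028 ]), 118, np.float64(0.0998)), 'D_s1': (array([0.6103, 0.0689, 0.0227]), 109, np.float64(0.0998))}
plunger top z [0.08656202 0.09567069] 96
knob [0.56677386 0.26301554 0.21130602] tilt 0.5381639346252777 sw deg -0.587585267787702
plunger top z [0.08691402 0.09620873] 89
knob [0.56515381 0.26387863 0.21376948] tilt 0.5126533894093901 sw deg -1.5615872748876427
[ 0.38006921 -0.02140929  0.43654816] [ 0.07723828 -0.2366978   0.66690516] 32.05
```

View pics/scene14.png

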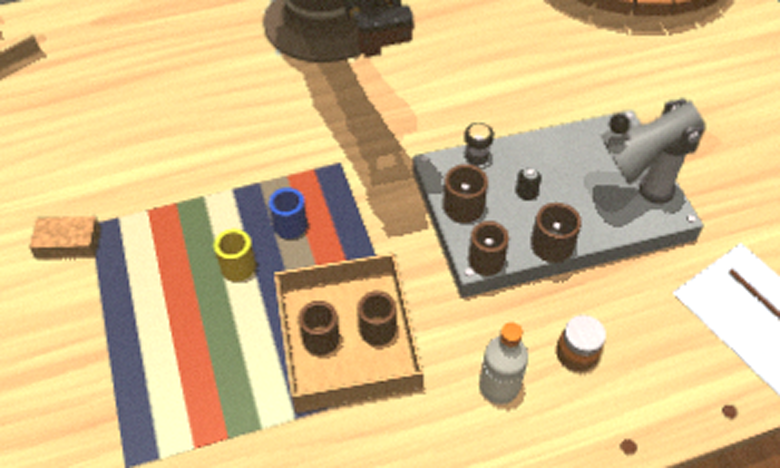

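View pics/top14.png

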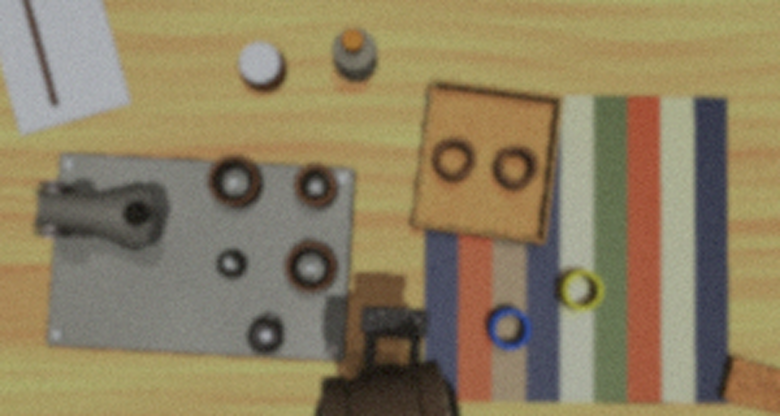

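```bash
python3 -m jog '[[0,0,0,0,0,0,-1],[0,0,0,0,0,0,-1],[0,0,0,0,0,0,-1]]'; python3 -c "
from rig import env
print(env.job_done())"
```

```text
time: 32.35
tool_pos: [0.3804, -0.0188, 0.4356]
orientation: [0.0, 0.722, 0.691, -0.001]
ft_force: [0.1, 0.1, -0.7]
finger_gap: 0.0006
the job is handed in; nothing more can be done
None
```

I finished the sleeve change and handed the job in at about 32 s of the 184 s allowed; no verdict was reported.

- **Worn sleeves:** Two were fitted, one on each small drum. Both now stand upright in the scrap bin.
- **New sleeves:** Three were on the bench. The two big ones went onto the large drums and the small one onto the small drum at (50, -50). Their tops measured 99–100.5 mm above the bench, against 100 mm when fully home. Their centres were within about 2 mm of where I estimated the drum axes to be.
- **Plunger:** After the sleeves were in place, I pushed it down until it stopped hard, at 16 to 30 N against its 10.5 N spring. Its top is back at about 96 mm, which is the released height.
- **Hood:** I set it by the knob before the sleeves and left it alone after that. The last check gave a tilt of 0.51–0.54 rad, with swivel under about 1.6 degrees.
- **Other things:** The glue bottle, wax jar and sanding block looked unmoved in the last pictures. The blue and yellow look-alikes measured where they started. The arm ended clear of everything, with wrist force near zero.

No final check failed. The cameras disagreed by about 1–2 mm, as the calibration note warned. I did not see any sleeve knocked aside.

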